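# Press a pastry cutter's handle home with the bench clamp

### The arm

A 6-joint arm with a two-finger parallel gripper is mounted at the origin on the work surface. World frame = base frame: x ahead of the robot, y to its left, z up, the work surface at z = 0. Lengths are in m, angles in degrees, forces in N, time in s.
With the tool pointing down it reaches from about 0.375 to 0.9 m from the base axis. Payload 3.1 kg.
Tool frame: the origin (TCP) lies on the centre line of the jaws, within the pads' length; the fingertips stand 19 mm ahead of it and the grasp point (between the pads) is the TCP; z points along the fingers, y is the direction in which the jaws open and shut (so a half turn about z gives the same grasp; the last joint's range is limited). The gripper opens to 87 mm and grips with 3 to 60 N. Pads are 19 mm wide; open, the fingers measure 117 mm over their backs; the gripper's body (75 mm by 190 mm) begins 51 mm behind the grasp point.
Start: joints at [-78.237, 30.224, 82.088, -0, 67.689, -10.227], TCP at [0.234, -0.579, 0.242] pointing down, gripper open.
Joint ranges: [-176.69, 176.69], [-43.24, 126.21], [12.49, 139.97], [-82, 262], [0, 151.66], [-163.58, 163.58]. Speed limits (degrees/s): [159.86, 159.86, 180, 180, 180, 180].

### API

Orientations are given as a 3x3 rotation matrix whose columns are the frame's x, y, z axes.
In Python, from rig import bot gives the robot as it stands.
- The arm moves only by the tool carry_out, never from a script. Its argument "targets" is a list of rows, each a list of 6 numbers: the shift along the tool's x, y, z each as a share of 200 mm, from -1 to 1, then the turn, a rotation vector about the tool's x, y, z each as a share of pi/2 rad, from -1 to 1. In form: [[dx, dy, dz, ax, ay, az], ...]. A call has 1 to 20 rows; each row is the pose to reach, as a shift and turn from the pose measured when the call began, along the tool's axes at that moment; what a row does not reach only later rows make up. A row lasts 1/8 s, in which the tool goes at most 62.5 mm and 10.7 degrees, less where a joint would pass 70% of its speed; a pose out of reach is approached as far as the arm can. A call with a number of a shift or a turn outside -1 to 1 is refused whole. A call with a gripper value outside its range is refused whole. "jaw" is the gripper's target within -1 to 1 (fully open at 1, half-way at 0, shut at -1), set as the call begins (left out, the last holds). The fingers move at their own pace and stop on an object; the grip force is fixed at half the most. Time passes only in rows, so rows that repeat a pose let the fingers close. It gives the time, the measured TCP pose, the force and the opening at its end, in the units of the state.
- bot.read_state(): the state, without advancing time (a new reading comes with each control period).
- bot.capture(name): name is "side" or "top"; returns the picture (420x560x3 uint8, blue, green, red); there is no depth.
- bot.camera_info(name): a dict with "camera_matrix" (3x3 intrinsics, pixels), "k1" (the pictures are not rectified: a ray, as slopes to the right and down, at radius r is drawn at 1 + k1 r^2 times it, then the intrinsics apply), "view" (4x4, takes a point from world to camera coordinates). Camera axes: x right, y down, z forward; pixel columns grow to the right and rows downward; lengths in m; the calibration is good to about 2 mm. A picture is of the moment at which its call begins. camera_info takes no time and is no camera call.
- bot.hand_in(): hands the job in, once; it reports no verdict.
The state is a dict: "time_s": time; "joint_positions": joint angles; "qvel": joint speeds; "tau": joint torques, N m; "position": TCP position; "tcp_rot": TCP orientation; "force": force on the tool from outside, world axes, zero at the start; "moment": the same for the moment, N m; "opening": opening from 0.0 (shut) to 1.0 (fully open).
Only numpy, scipy, OpenCV 4.12 (cv2) and the standard library are available. Lean on these libraries where they do the work, as an engineer would, in place of code of your own. Each camera call takes 0.05 s, during which the arm holds its last target.

### The job

The lattice cutter in the bench clamp has a wooden handle that is not yet fully home on its axle: pump the clamp's red trigger so that the jaw advances and presses the handle fully home against the steel collar, without crushing it and without pushing the handle by hand. Then squeeze the green release lever, slide the clamp head all the way back to its parked end and let go. Leave the bowl, the jar and the tin where they are.

Things in the scene. Friction and masses are not known exactly. Their poses are not given: they have to be found in the camera images.
- bed: Clamp bed fixed to the bench: wood base plate 540 x 110 x 14 mm with a toothed steel bar along it. Origin on the bench under the bar; x runs along the bar from the parked end (red stop) to the cutter and the blue fixed jaw, y across, z up. The clamp head slides along x. The cutter (axle, discs) lies fixed in cradles, its axle along x, 100 mm above the bench.
- head (a joint): Travel of the sliding head along the bed's x, m: 0 = parked, up to 0.085; about 0.048 when its jaw meets the fully home handle. A ratchet (6 mm teeth) stops it going back unless the release lever is squeezed; it then slides with about 3 N. Along x it carries: green release lever, orange post, red trigger, black jaw plate (124 mm high).
- post_mid (a point): On the centre line of the orange post of the head, 130 mm above the bench. The post is upright, 16 mm thick along the bed's x (faces 8 mm either side of this point), 24 mm wide across, and stands from 74 to 158 mm above the bench. The black head housing below is 74 mm high.
- trigger_ridge (a point): Front of the round ridge (12 mm thick, 28 mm wide) of the red trigger, 130 mm above the bench, where a finger pulls it to the post. At rest 54 mm ahead of the post's centre: 62 mm over the post's back and the ridge, 36 mm when fully squeezed. Free space at rest: 33 mm between post and trigger, 41 mm between ridge and jaw plate. Trigger's top 152 mm high, 24 mm wide.
- trigger (a joint): Angle of the red trigger, rad: 0 = at rest, 0.226 = fully squeezed (26 mm at the ridge). A full squeeze drives the head 4 to 12 mm forward; a spring returns the trigger, the head stays within one tooth. Squeezing takes about 3 to 5 N when the jaw meets nothing, about 10 N while it presses the handle on; the jaw pushes with up to about twice the squeeze.
- release_pad (a point): Back of the round pad of the green release lever, 101 mm above the bench, where a thumb pushes it forward to the post; at rest 35 mm behind the post's centre. The lever is 22 mm wide, its top 106 mm above the bench, lower than the trigger's ridge; 19 mm of free space lie between lever and post.
- release (a joint): Angle of the green release lever, rad: at rest 0 to 0.17 (ratchet engaged; it depends on how a tooth lies and it twitches as teeth pass), 0.35 = fully squeezed to the post (about 11 mm at the pad, about 2 N). The ratchet is free above about 0.25; keep it squeezed while sliding the head back.
- jaw_face (a point): Centre of the jaw's pressing face, on the axle line, 105 mm ahead of the post's centre and 100 mm above the bench; the face is 36 mm wide and looks along the bed's +x.
- handle (a joint): Gap in m between the wooden handle and the steel collar on the cutter's axle: 0 = fully home. It is a tight push fit (about 8 N to move it) and stays where it is pushed. Once it is home the force rises at once; over 35 N from the jaw crushes it, so squeeze the trigger with about 10 to 15 N, no more. The home position usually comes part way through a stroke.
- handle_tail (a point): Free end of the wooden handle (90 mm long, 33 mm thick, lying along the axle), where the jaw presses it; its axis lies 100 mm above the bench.
- bowl: Steel bowl, 130 mm wide, 60 mm high, loose bystander; origin at the centre of its underside.
- jar: Clear jar with a white lid, 68 mm wide, 110 mm high, loose bystander; origin at the centre of its underside.
- tin: Open loaf tin 90 x 140 x 50 mm, loose bystander; origin at the centre of its underside.

How it is judged:
By the outcome, as a careful person would: the job done as asked, in the order asked, and still so for the second after the job is handed in, with the robot touching nothing.
It also fails if it takes over 59 s, if anything falls off the work surface, if the arm or the gripper's body presses on something with over 40 N, if the wrist force passes 120 N, or if a joint passes its speed limit or range.

## Working session

There is one attempt and no reset: what is moved stays moved. The work goes in short steps, Python scripts to look and compute and a tool call to move; the robot and the scene stay as the last step left them, time stands still between calls to the robot, and variables do not carry over. Pictures are saved under pics/ and viewed, and the job is handed in when it is done.

Besides the shell and the picture viewer there is one more tool, called after ">>>" by a JSON object that holds its "op" and its "data". carry_out: Moves the arm, as the interface text tells. Shift numbers are shares of 200 mm and turn numbers shares of pi/2 rad, none past 1 either way. Its arguments: {"type":"object","properties":{"targets":{"type":"array"},"jaw":{"type":"number"}},"required":["targets"]}

```bash
mkdir -p pics; ls
python3 - <<'E'
from rig import bot
import cv2
print(bot.read_state())
for n in("side","top"):
    cv2.imwrite(f"pics/{n}0.png",bot.capture(n)); print(bot.camera_info(n))
E
```

```text
pics
{'time_s': 0.0, 'joint_positions': array([-7.82375885e+01,  3.02820983e+01,  8.21563660e+01, -1.25426564e-03,
        6.76888313e+01, -1.02262837e+01]), 'qvel': array([ 0.02328926,  0.11818807, -0.02008209, -0.07386695,  0.02976571,
        0.00860563]), 'tau': array([-1.54329937e-03, -4.40043175e+01, -1.76593924e+01,  6.32314011e-02,
        5.82140533e-02, -1.76581066e-04]), 'position': array([ 0.23390323, -0.57883328,  0.24053812]), 'tcp_rot': array([[ 9.27254717e-01,  3.74430857e-01, -4.72734550e-04],
       [ 3.74430968e-01, -9.27252251e-01,  2.17094548e-03],
       [ 3.74524802e-04, -2.19002590e-03, -9.99997532e-01]]), 'force': array([-0.36023016, -0.60159244,  0.11010909]), 'moment': array([-0.07632076, -0.0182298 , -0.0336569 ]), 'opening': 0.9967853060510581}
{'camera_matrix': array([[512.05521644,   0.        , 274.467641  ],
       [  0.        , 512.05521644, 213.59347075],
       [  0.        ,   0.        ,   1.        ]]), 'k1': -0.17804875010522977, 'view': array([[-0.99642134, -0.08346902, -0.01332085,  0.55053611],
       [-0.05738672,  0.7837538 , -0.61841471,  0.0715862 ],
       [ 0.06205874, -0.61543717, -0.78573902,  1.5330577 ],
       [ 0.        ,  0.        ,  0.        ,  1.        ]])}
{'camera_matrix': array([[505.70403566,   0.        , 292.99990101],
       [  0.        , 505.70403566, 206.92342489],
       [  0.        ,   0.        ,   1.        ]]), 'k1': -0.16774822476797324, 'view': array([[ 0.04098376, -0.9991579 ,  0.00195461, -0.02292575],
       [-0.97316121, -0.04036062, -0.22655744,  0.58183163],
       [ 0.22644555,  0.00738302, -0.97399584,  1.53258381],
       [ 0.        ,  0.        ,  0.        ,  1.        ]])}
```

View pics/side0.png

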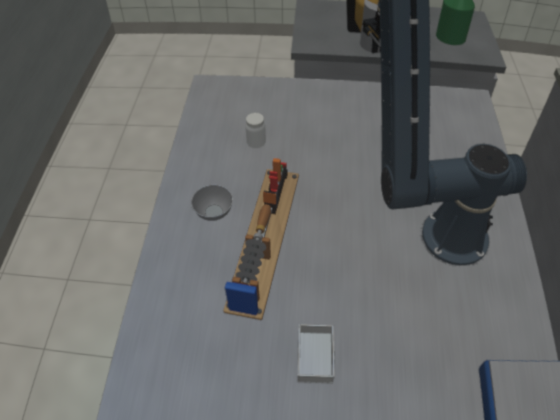

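View pics/top0.png

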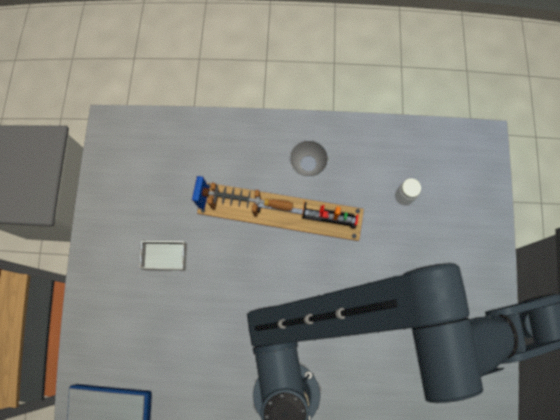

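The side view shows the clamp from (285,170), the parked end, to (243,305), the blue jaw. The top view shows it from (360,225) to (200,195), with the bowl at (309,157), the jar at (409,190) and the tin at (163,256). Next I'll zoom in.

Run:
```python
import cv2
a=cv2.imread("pics/side0.png")[140:330,200:320]; cv2.imwrite("pics/side0z.png",cv2.resize(a,None,fx=3.1,fy=3.1,interpolation=cv2.INTER_CUBIC))
a=cv2.imread("pics/side0.png")[150:220,240:310]; cv2.imwrite("pics/side0zz.png",cv2.resize(a,None,fx=8,fy=8,interpolation=cv2.INTER_CUBIC))
a=cv2.imread("pics/top0.png")[165:250,185:375]; cv2.imwrite("pics/top0z.png",cv2.resize(a,None,fx=4,fy=4,interpolation=cv2.INTER_CUBIC))
```

```text
(no output)
```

View pics/side0z.png

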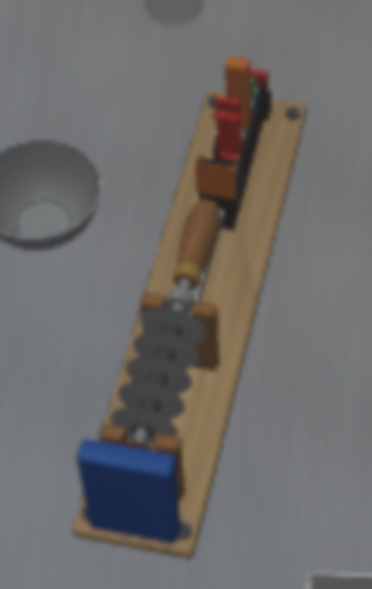

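View pics/side0zz.png

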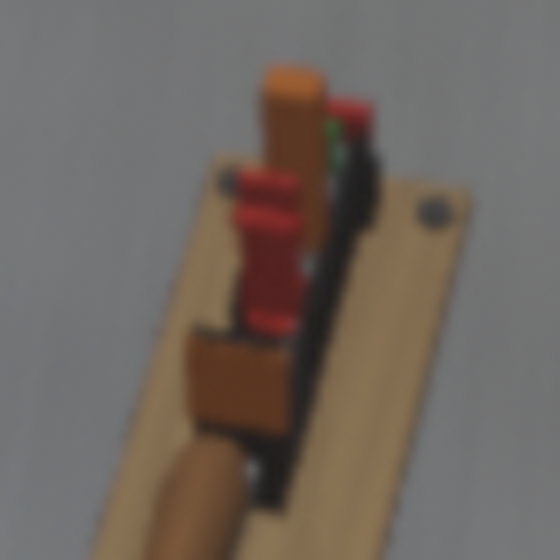

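View pics/top0z.png

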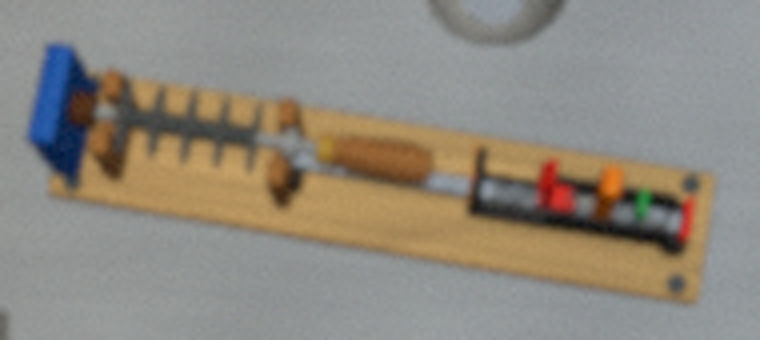

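```bash
cat > h.py <<'E'
import numpy as np, cv2
from rig import bot
def ray(n,uv,z):
    c=bot.camera_info(n);K=c["camera_matrix"];V=c["view"]
    p=cv2.undistortPoints(np.array([[uv]],float),K,np.array([c["k1"],0,0,0]))[0,0]
    R=V[:3,:3];t=V[:3,3];o=-R.T@t;d=R.T@np.array([p[0],p[1],1])
    return o+d*(z-o[2])/d[2]
def proj(n,P):
    c=bot.camera_info(n);V=c["view"]
    P=np.atleast_2d(P).astype(float)
    return cv2.projectPoints(P,cv2.Rodrigues(V[:3,:3])[0],V[:3,3],c["camera_matrix"],np.array([c["k1"],0,0,0]))[0][:,0]
def tri(uvs,uvt):
    from scipy.optimize import least_squares
    f=lambda P:np.r_[proj("side",P)[0]-uvs,proj("top",P)[0]-uvt]
    r=least_squares(f,[.6,-.1,.1]);return r.x,r.fun
E
python3 - <<'E'
from h import *
T=lambda x,y:(185+(x+.5)/4-.5,165+(y+.5)/4-.5)
S=lambda x,y:(200+(x+.5)/3.1-.5,140+(y+.5)/3.1-.5)
Z=lambda x,y:(240+(x+.5)/8-.5,150+(y+.5)/8-.5)
for nm,n,p,z in [("parkR","top",T(716,172),.014),("parkL","top",T(697,300),.014),("farL","top",T(50,190),.014),
 ("park far-y","side",Z(470,190),.014),("park2","side",Z(215,158),.014),("fixA","side",S(76,530),.014),("fixB","side",S(192,552),.014),
 ("posttop","top",T(612,172),.158),("posttop","side",Z(296,84),.158),
 ("trig top","top",T(549,168),.152),("trig top","side",Z(268,183),.152)]:
    print(nm,n,np.round(p,1),np.round(ray(n,p,z),4))
print(tri(Z(296,84),T(612,172)))
E
```

```text
parkR top [363.6 207.6] [ 0.6018 -0.2301  0.014 ]
parkL top [358.9 239.6] [ 0.4949 -0.2158  0.014 ]
farL top [197.1 212.1] [0.564 0.315 0.014]
park far-y side [298.3 173.3] [ 0.4914 -0.2136  0.014 ]
park2 side [266.4 169.3] [ 0.5978 -0.224   0.014 ]
fixA side [224.2 310.6] [0.6637 0.3038 0.014 ]
fixB side [261.6 317.7] [0.5604 0.3168 0.014 ]
posttop top [337.6 207.6] [ 0.5644 -0.1326  0.158 ]
posttop side [276.6 160.1] [ 0.555  -0.1296  0.158 ]
trig top top [321.9 206.6] [ 0.567  -0.0859  0.152 ]
trig top side [273.1 172.4] [ 0.5617 -0.0843  0.152 ]
(array([ 0.55972292, -0.13185771,  0.15751321]), array([-1.51718008, -0.5107759 , -0.30373257,  1.56941098]))
```

```bash
cat >> h.py <<'E'
U=np.array([.127,.992,0]);U/=np.linalg.norm(U)
Rg=np.column_stack([np.cross(-U,[0,0,-1]),-U,[0,0,-1]])
def row(P,R=Rg):
    from scipy.spatial.transform import Rotation as Ro
    s=bot.read_state();R0=s["tcp_rot"]
    d=R0.T@(np.array(P)-s["position"])/.2
    a=Ro.from_matrix(R0.T@R).as_rotvec()/(np.pi/2)
    return np.round(np.r_[d,a],4)
E
python3 - <<'E'
from h import *
print(row([.562,-.115,.2]),np.linalg.det(Rg)); print(ray("top",(409,188),.11),ray("side",(255,120),.11))
E
```

```text
[ 2.3894e+00 -1.5362e+00  2.0710e-01 -1.3000e-03  1.0000e-04  3.2540e-01] 1.0000000000000002
[ 0.64810753 -0.35983459  0.11      ] [ 0.64655633 -0.35780004  0.11      ]
```

>>> {"op": "carry_out", "data": {"targets": [[0.95,-0.6,0,0,0,0],[0.95,-0.6,0,0,0,0],[0.95,-0.6,0,0,0,0],[0.95,-0.6,0,0,0,0]], "jaw": 1}}

```text
time_s: 0.6
position: [0.3661, -0.3934, 0.2405]
tcp_rot: [[0.927, 0.376, -0.001], [0.376, -0.927, 0.004], [0.0, -0.004, -1.0]]
force: [0.3, -0.9, -0.3]
opening: 1.001
```

>>> {"op": "carry_out", "data": {"targets": [[0.95,-0.6,0,0,0,0.325],[0.95,-0.6,0,0,0,0.325],[0.95,-0.6,0,0,0,0.325],[0.95,-0.6,0,0,0,0.325]]}}

```text
time_s: 1.1
position: [0.4978, -0.2088, 0.2408]
tcp_rot: [[0.992, -0.125, -0.002], [-0.125, -0.992, 0.004], [-0.002, -0.004, -1.0]]
force: [0.8, -0.6, 0.0]
opening: 0.998
```

Run:
```python
from h import *
print(row([.562,-.115,.2]),bot.read_state()["position"])
```

```text
[ 0.2603 -0.5045  0.2058 -0.0026  0.0013  0.0011] [ 0.49776903 -0.20876025  0.24084593]
```

>>> {"op": "carry_out", "data": {"targets": [[0.26,-0.505,0.1,0,0,0],[0.26,-0.505,0.206,0,0,0],[0.26,-0.505,0.206,0,0,0],[0.26,-0.505,0.206,0,0,0]]}}

```text
time_s: 1.6
position: [0.5617, -0.1151, 0.1997]
tcp_rot: [[0.992, -0.125, -0.003], [-0.125, -0.992, 0.004], [-0.003, -0.004, -1.0]]
force: [-0.3, -0.5, 1.1]
opening: 1.002
```

Run:
```python
from h import *
s=bot.read_state();print(s["position"],s["force"])
a=bot.capture("side");b=bot.capture("top")
cv2.imwrite("pics/side1.png",a);cv2.imwrite("pics/top1.png",b)
A=cv2.resize(a[120:220,230:330],None,fx=6,fy=6,interpolation=3)
cv2.imwrite("pics/s1z.png",A)
cv2.imwrite("pics/t1z.png",cv2.resize(b[165:250,250:375],None,fx=6,fy=6,interpolation=3))
```

```text
[ 0.56167488 -0.11506025  0.19968001] [-0.30416137 -0.51427655  1.10727636]
```

View pics/s1z.png

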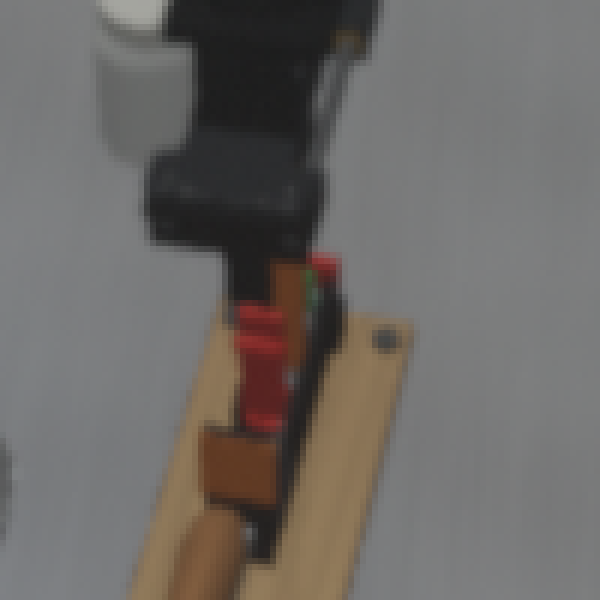

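View pics/t1z.png

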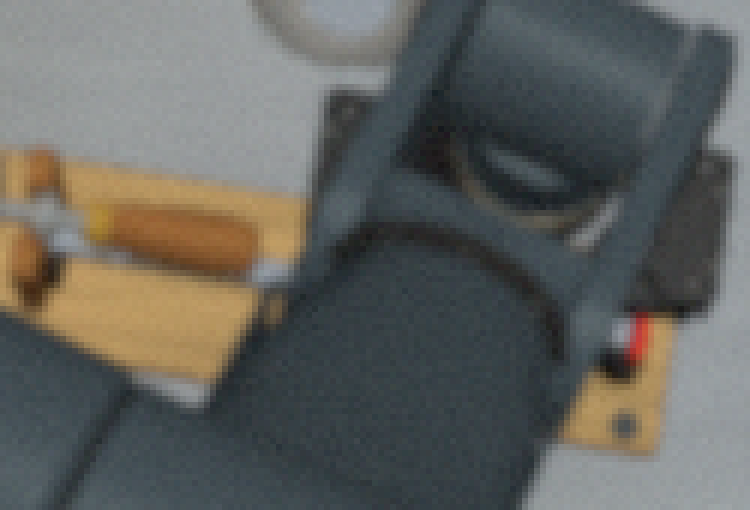

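The side view shows the front finger at crop columns 228-272, just above and slightly left of the red trigger (238-290). I'll check this by projection.

Run:
```python
from h import *
s=bot.read_state();p=s["position"];V=np.array([-U[1],U[0],0])
c=lambda P:np.round((proj("side",P)[0]-[230,120]+.5)*6)
tip=p+U*.051-[0,0,.019]
for w in(-.0095,0,.0095):print("tip",c(tip+V*w), c(tip+V*w+[0,0,.04]))
post=np.array([.5597,-.1315,0])
for w in(-.012,0,.012):print("trig top",c(post+U*.050+V*w+[0,0,.152]),"post top",c(post+V*w+[0,0,.158]),"post mid",c(post+U*.008+V*w+[0,0,.13]))
print("jaw top", c(post+U*.105+[0,0,.124]+V*.018),c(post+U*.105+[0,0,.124]-V*.018))
```

```text
tip [224. 300.] [222. 242.]
tip [243. 303.] [242. 245.]
tip [263. 306.] [261. 248.]
trig top [228. 317.] post top [250. 237.] post mid [247. 287.]
trig top [252. 321.] post top [273. 240.] post mid [271. 290.]
trig top [276. 324.] post top [297. 244.] post mid [294. 294.]
jaw top [265. 448.] [193. 436.]
```

>>> {"op": "carry_out", "data": {"targets": [[-0.01,0,0.15,0,0,0],[-0.01,0,0.25,0,0,0],[-0.01,0,0.318,0,0,0],[-0.01,0,0.318,0,0,0]]}}

```text
time_s: 2.2
position: [0.5592, -0.1167, 0.1366]
tcp_rot: [[0.992, -0.129, -0.002], [-0.129, -0.992, 0.004], [-0.002, -0.004, -1.0]]
force: [0.7, -0.6, -0.5]
opening: 1.001
```

```bash
cat > look.py <<'E'
import sys
from h import *
k=sys.argv[1]
a=bot.capture("side");cv2.imwrite(f"pics/side{k}.png",a)
cv2.imwrite(f"pics/s{k}z.png",cv2.resize(a[140:220,230:310],None,fx=7,fy=7,interpolation=3))
s=bot.read_state();print(s["time_s"],s["position"],s["force"],s["opening"])
E
python3 look.py 2
```

```text
2.25 [ 0.55978258 -0.11663657  0.13722327] [-0.44815758  0.53999269  0.09155341] 0.9974949740690732
```

View pics/s2z.png

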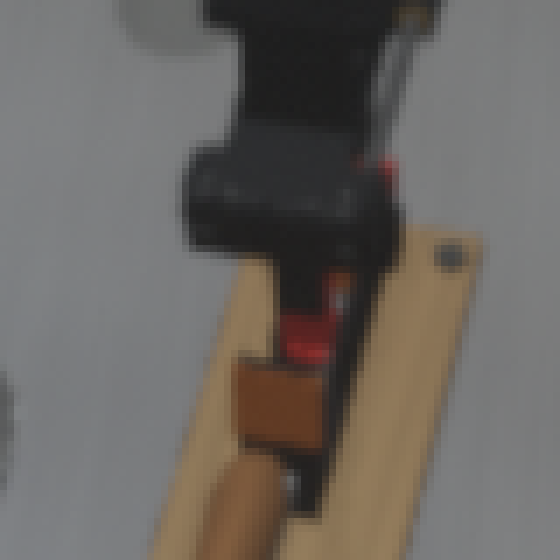

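The front finger is in front of the red trigger, at crop (300,290), and clear of the jaw plate. Next is a careful first pull.

>>> {"op": "carry_out", "data": {"targets": [[0,0.025,0,0,0,0],[0,0.05,0,0,0,0],[0,0.05,0,0,0,0]]}}

```text
time_s: 2.62
position: [0.559, -0.1269, 0.1379]
tcp_rot: [[0.992, -0.129, 0.001], [-0.129, -0.992, 0.003], [0.001, -0.003, -1.0]]
force: [0.1, 2.3, 1.6]
opening: 1.0
```

>>> {"op": "carry_out", "data": {"targets": [[0,0.015,0,0,0,0],[0,0.03,0,0,0,0]]}}

```text
time_s: 2.88
position: [0.5583, -0.1307, 0.1383]
tcp_rot: [[0.991, -0.131, 0.002], [-0.131, -0.991, 0.008], [0.001, -0.008, -1.0]]
force: [1.3, 11.4, 6.9]
opening: 1.0
```

>>> {"op": "carry_out", "data": {"targets": [[0,0.015,0,0,0,0],[0,0.03,0,0,0,0]]}}

```text
time_s: 3.12
position: [0.5579, -0.1333, 0.1388]
tcp_rot: [[0.991, -0.133, 0.003], [-0.133, -0.991, 0.014], [0.001, -0.014, -1.0]]
force: [3.1, 12.5, 9.0]
opening: 0.998
```

```bash
python3 look.py 3
```

```text
3.175 [ 0.5578675  -0.13366349  0.13897532] [ 1.45392137 11.31464029  7.80331854] 1.0004126474452995
```

View pics/s3z.png

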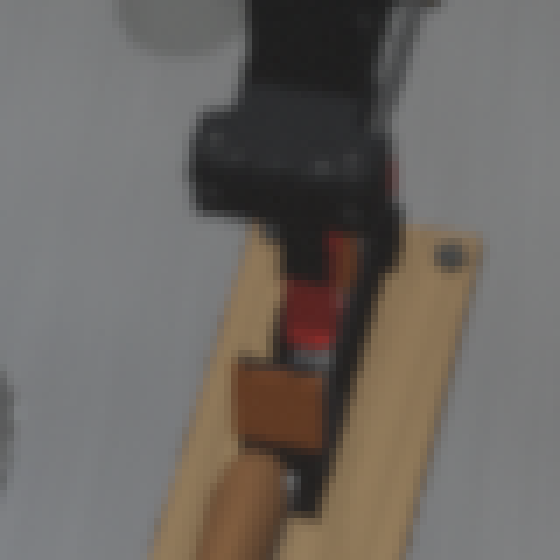

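The jaw hasn't moved yet (brown face at crop rows 355-447), but the trigger is partly pulled. The jaw is still off the handle, so I'll pull further.

>>> {"op": "carry_out", "data": {"targets": [[0,0.03,0,0,0,0],[0,0.06,0,0,0,0],[0,0.06,0,0,0,0]]}}

```text
time_s: 3.55
position: [0.5567, -0.1411, 0.1398]
tcp_rot: [[0.991, -0.136, 0.004], [-0.136, -0.99, 0.022], [0.001, -0.023, -1.0]]
force: [2.8, 14.7, 9.4]
opening: 0.999
```

>>> {"op": "carry_out", "data": {"targets": [[0,0.03,0,0,0,0],[0,0.06,0,0,0,0],[0,0.06,0,0,0,0]]}}

```text
time_s: 3.92
position: [0.5559, -0.1423, 0.1391]
tcp_rot: [[0.99, -0.143, 0.005], [-0.143, -0.989, 0.042], [-0.001, -0.043, -0.999]]
force: [10.0, 30.5, 3.9]
opening: 0.998
```

```bash
python3 look.py 4
```

```text
3.975 [ 0.55601383 -0.14227252  0.1391337 ] [10.30233718 30.43283527  3.46149861] 1.001699123130583
```

View pics/s4z.png

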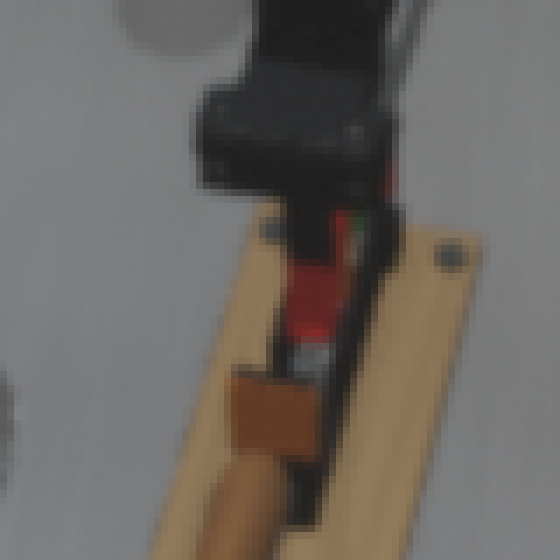

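The head has now advanced: the jaw face moved about 12 crop px, to rows 368-460. The 30 N is the trigger's end stop, reached before any handle contact. A one-sided pull wastes force, so I'll let go, centre the gripper over post and ridge, and test squeezing with both fingers.

Run:
```python
from h import *
print(row([.5605,-.108,.137]))
```

```text
[-0.0022 -0.1722  0.018  -0.027   0.0002 -0.0099]
```

>>> {"op": "carry_out", "data": {"targets": [[-0.002,-0.1,0.01,-0.015,0,-0.01],[-0.002,-0.172,0.01,-0.027,0,-0.01],[-0.002,-0.172,0.01,-0.027,0,-0.01],[-0.002,-0.172,0.01,-0.027,0,-0.01]]}}

```text
time_s: 4.47
position: [0.5606, -0.1091, 0.1385]
tcp_rot: [[0.992, -0.127, -0.0], [-0.127, -0.992, -0.001], [-0.0, 0.001, -1.0]]
force: [-0.7, -1.1, 0.1]
opening: 1.003
```

```bash
python3 look.py 5;  python3 - <<'E'
from h import *
print(row([.5605,-.108,.137]))
E
```

```text
4.525 [ 0.56061894 -0.1093002   0.13853258] [ 0.38692557 -0.55404547 -0.21678911] 0.9995453663877157
[-0.0014 -0.0064  0.0077  0.0004  0.     -0.0002]
```

View pics/s5z.png

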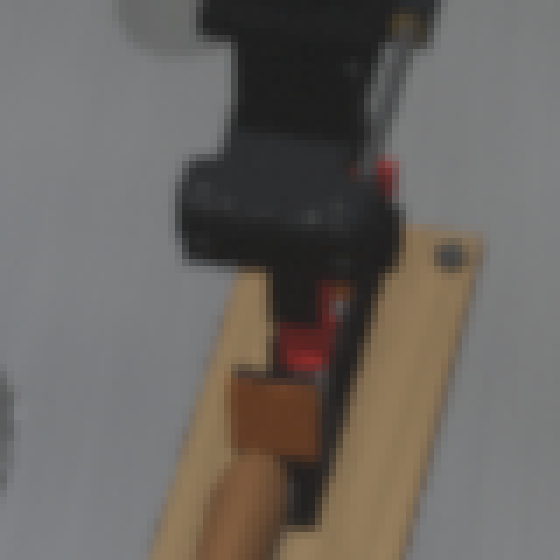

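>>> {"op": "carry_out", "data": {"targets": [[0,0,0.005,0,0,0],[0,0,0.005,0,0,0],[0,0,0.005,0,0,0]], "jaw": 0.45}}

```text
time_s: 4.9
position: [0.5607, -0.109, 0.1377]
tcp_rot: [[0.992, -0.129, 0.0], [-0.129, -0.992, 0.001], [0.0, -0.001, -1.0]]
force: [0.2, 3.2, 2.4]
opening: 0.765
```

>>> {"op": "carry_out", "data": {"targets": [[0,0,0,0,0,0],[0,0,0,0,0,0]], "jaw": 0.35}}

```text
time_s: 5.15
position: [0.5607, -0.1086, 0.1379]
tcp_rot: [[0.992, -0.129, 0.0], [-0.129, -0.992, 0.001], [0.0, -0.001, -1.0]]
force: [-0.2, 3.0, 2.4]
opening: 0.685
```

>>> {"op": "carry_out", "data": {"targets": [[0,0,0,0,0,0],[0,0,0,0,0,0]], "jaw": 0.25}}

```text
time_s: 5.4
position: [0.5608, -0.1077, 0.1381]
tcp_rot: [[0.992, -0.129, 0.001], [-0.129, -0.992, 0.003], [0.0, -0.003, -1.0]]
force: [0.9, 5.2, 3.8]
opening: 0.634
```

>>> {"op": "carry_out", "data": {"targets": [[0,0,0,0,0,0],[0,0,0,0,0,0]], "jaw": 0.1}}

```text
time_s: 5.65
position: [0.5607, -0.108, 0.1381]
tcp_rot: [[0.992, -0.129, 0.001], [-0.129, -0.992, 0.002], [0.0, -0.002, -1.0]]
force: [0.5, 2.0, 1.3]
opening: 0.565
```

>>> {"op": "carry_out", "data": {"targets": [[0,0,0,0,0,0],[0,0,0,0,0,0]], "jaw": -0.05}}

```text
time_s: 5.9
position: [0.5607, -0.1082, 0.1381]
tcp_rot: [[0.992, -0.129, 0.0], [-0.129, -0.992, 0.002], [0.0, -0.002, -1.0]]
force: [-0.7, 1.4, 2.7]
opening: 0.483
```

```bash
python3 look.py 6
```

```text
5.95 [ 0.56074029 -0.10819682  0.13804722] [0.11362544 1.70416061 2.70384253] 0.480127542310605
```

View pics/s6z.png

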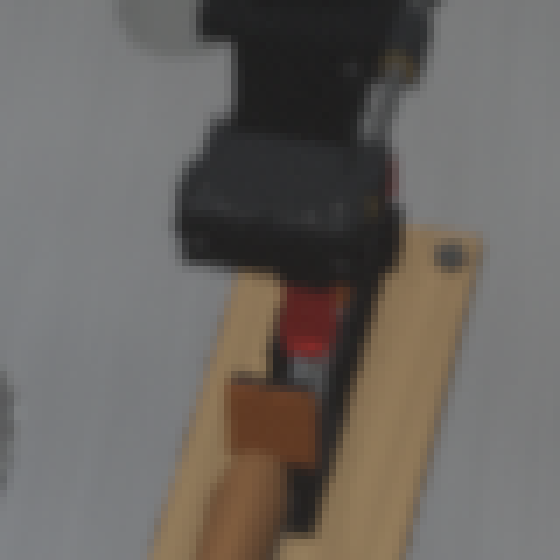

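>>> {"op": "carry_out", "data": {"targets": [[0,0,0,0,0,0],[0,0,0,0,0,0]]}}

```text
time_s: 6.2
position: [0.5607, -0.1083, 0.138]
tcp_rot: [[0.992, -0.129, 0.0], [-0.129, -0.992, 0.002], [0.0, -0.002, -1.0]]
force: [-1.3, 0.8, 1.6]
opening: 0.475
```

>>> {"op": "carry_out", "data": {"targets": [[0,0,0,0,0,0],[0,0,0,0,0,0]], "jaw": -0.17}}

```text
time_s: 6.45
position: [0.5607, -0.1085, 0.138]
tcp_rot: [[0.992, -0.129, 0.0], [-0.129, -0.992, 0.001], [0.0, -0.002, -1.0]]
force: [-0.1, 1.2, 1.5]
opening: 0.425
```

>>> {"op": "carry_out", "data": {"targets": [[0,0,0,0,0,0],[0,0,0,0,0,0]]}}

```text
time_s: 6.7
position: [0.5607, -0.1085, 0.138]
tcp_rot: [[0.992, -0.129, 0.0], [-0.129, -0.992, 0.001], [0.0, -0.001, -1.0]]
force: [-0.1, 1.3, 2.3]
opening: 0.419
```

```bash
python3 - <<'E'
from h import *
T=lambda x,y:(185+(x+.5)/4-.5,165+(y+.5)/4-.5)
S=lambda x,y:(200+(x+.5)/3.1-.5,140+(y+.5)/3.1-.5)
post=np.array([.5577,-.137,0])
for nm,n,p,z in [("tail","top",T(433,164),.1),("ferrule end","top",T(318,150),.1),("collar?","top",T(313,150),.1),("jawtop","top",T(482,152),.124),("tail side","side",S(203,200),.116),("ferr","side",S(186,277),.11),("jaw side","side",S(216,163),.124)]:
    P=ray(n,p,z);print(nm,n,P.round(4),"s=",round((P-post)@U,4))
E
python3 look.py 7
python3 - <<'E'
import cv2
a=cv2.imread("pics/top0.png")[180:230,240:330]
cv2.imwrite("pics/t0h.png",cv2.resize(a,None,fx=8,fy=8,interpolation=2))
E
```

```text
tail top [0.5787 0.0014 0.1   ] s= 0.1399
ferrule end top [0.5861 0.091  0.1   ] s= 0.2297
collar? top [0.586  0.0949 0.1   ] s= 0.2336
jawtop top [ 0.584  -0.0358  0.124 ] s= 0.1037
tail side side [0.5772 0.0079 0.116 ] s= 0.1462
ferr side [0.5846 0.0931 0.11  ] s= 0.2316
jaw side side [ 0.5685 -0.0312  0.124 ] s= 0.1063
6.75 [ 0.56068298 -0.10852069  0.13802252] [-0.99515276  1.32621127  2.20413767] 0.41748523509936986
```

View pics/t0h.png

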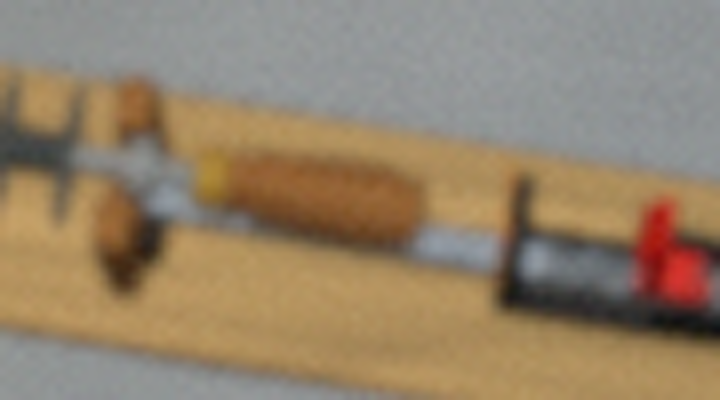

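View pics/s7z.png

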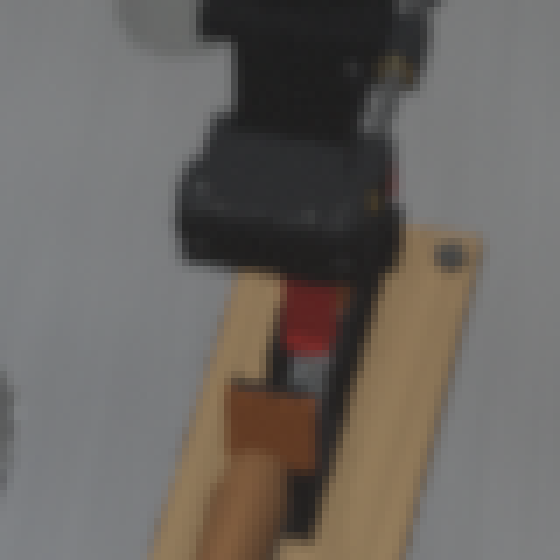

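The top view puts the handle tail about 36 mm ahead of the parked jaw. So handle contact is expected near head ≈ 0.036 and home at 0.048, and the head is now near 0.017. I'll do another free stroke with both fingers.

>>> {"op": "carry_out", "data": {"targets": [[0,-0.01,0,0,0,0],[0,-0.03,0,0,0,0],[0,-0.05,0,0,0,0],[0,-0.065,0,0,0,0],[0,-0.065,0,0,0,0]], "jaw": 0.55}}

```text
time_s: 7.38
position: [0.5625, -0.0954, 0.1381]
tcp_rot: [[0.992, -0.128, 0.001], [-0.128, -0.992, 0.001], [0.0, -0.001, -1.0]]
force: [0.3, -0.3, -0.5]
opening: 0.766
```

>>> {"op": "carry_out", "data": {"targets": [[0,0,0,0,0,0],[0,0,0,0,0,0],[0,0,0,0,0,0]], "jaw": 0.3}}

```text
time_s: 7.75
position: [0.5624, -0.097, 0.1381]
tcp_rot: [[0.992, -0.128, 0.0], [-0.128, -0.992, -0.001], [0.0, 0.001, -1.0]]
force: [-0.8, -5.8, -0.5]
opening: 0.66
```

```bash
python3 look.py 8
```

```text
7.8 [ 0.56236367 -0.09703627  0.13810844] [-1.40553455 -5.70197445 -0.4100756 ] 0.6586622501843993
```

View pics/s8z.png

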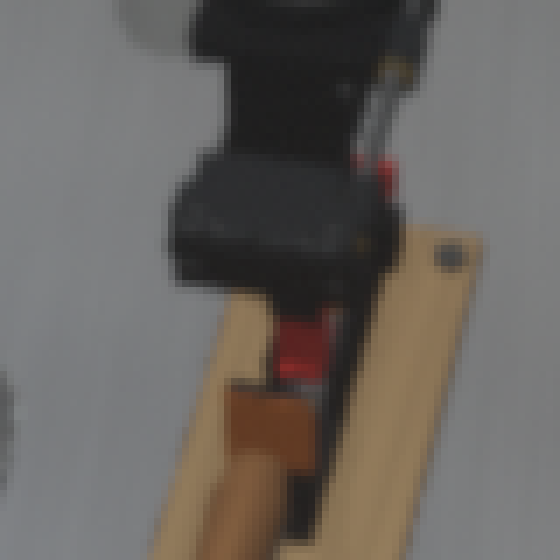

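>>> {"op": "carry_out", "data": {"targets": [[0,0.01,0,0,0,0],[0,0.01,0,0,0,0],[0,0.01,0,0,0,0],[0,0.01,0,0,0,0]], "jaw": 0.0}}

```text
time_s: 8.3
position: [0.562, -0.1002, 0.1381]
tcp_rot: [[0.992, -0.128, 0.0], [-0.128, -0.992, -0.003], [0.0, 0.003, -1.0]]
force: [-2.3, -5.9, -0.4]
opening: 0.504
```

>>> {"op": "carry_out", "data": {"targets": [[0,0,0,0,0,0],[0,0,0,0,0,0],[0,0,0,0,0,0]], "jaw": -0.17}}

```text
time_s: 8.68
position: [0.5618, -0.1014, 0.1381]
tcp_rot: [[0.992, -0.127, -0.0], [-0.127, -0.992, -0.005], [0.0, 0.005, -1.0]]
force: [-1.3, -6.2, -0.6]
opening: 0.422
```

```bash
python3 look.py 9
```

```text
8.725 [ 0.5618258  -0.10141469  0.13805309] [-1.3180696  -5.2063446  -0.77551242] 0.41596313412103203
```

View pics/s9z.png

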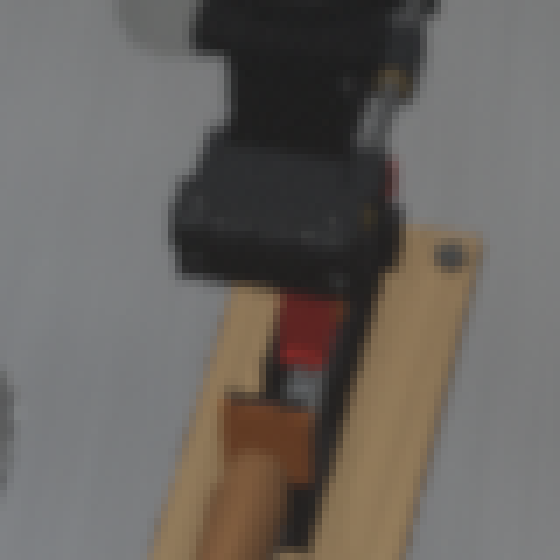

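Run:
```python
from h import *
post=np.array([.5577,-.137,.124])
for h in (0,.006,.012,.018,.024,.030,.036,.042,.048):
    print(h,((proj("side",post+U*(.105+h))[0]-[230,140]+.5)*7).round(1))
# edge tracking along column strip: brown/black boundary
for k in (2,3,4,5,6,7,8,9):
    a=cv2.imread(f"pics/side{k}.png").astype(int)
    g=a[185:212,265:274,2].mean(1)  # red channel
    d=np.diff(g); i=d[:17].argmax(); 
    q=d[i-1:i+2]; sub=i+(q[2]-q[0])/(2*(2*q[1]-q[0]-q[2]))
    print(k,round(185+sub,2))
```

```text
0 [273.1 365.8]
0.006 [269.9 376.6]
0.012 [266.8 387.4]
0.018 [263.6 398.2]
0.024 [260.4 409.1]
0.03 [257.3 420.1]
0.036 [254.1 431.1]
0.042 [250.8 442.2]
0.048 [247.6 453.3]
2 192.2
3 192.08
4 193.87
5 193.88
6 194.7
7 195.43
8 195.78
9 197.19
```

Jaw-edge tracking puts the head at about 20 mm, so there are about 16 mm of free travel left before the handle. Next stroke.

>>> {"op": "carry_out", "data": {"targets": [[0,-0.01,0,0,0,0],[0,-0.03,0,0,0,0],[0,-0.05,0,0,0,0],[0,-0.06,0,0,0,0],[0,-0.06,0,0,0,0]], "jaw": 0.5}}

```text
time_s: 9.35
position: [0.5634, -0.0889, 0.1381]
tcp_rot: [[0.992, -0.127, -0.0], [-0.127, -0.992, -0.004], [0.0, 0.004, -1.0]]
force: [0.0, 0.0, 0.0]
opening: 0.742
```

>>> {"op": "carry_out", "data": {"targets": [[0,0,0,0,0,0],[0,0,0,0,0,0],[0,0,0,0,0,0],[0,0,0,0,0,0]], "jaw": 0.1}}

```text
time_s: 9.85
position: [0.5634, -0.0901, 0.1382]
tcp_rot: [[0.992, -0.127, -0.0], [-0.127, -0.992, -0.006], [0.001, 0.006, -1.0]]
force: [-1.0, -5.9, -0.5]
opening: 0.559
```

>>> {"op": "carry_out", "data": {"targets": [[0,0,0,0,0,0],[0,0,0,0,0,0],[0,0,0,0,0,0],[0,0,0,0,0,0]], "jaw": -0.17}}

```text
time_s: 10.35
position: [0.5633, -0.0913, 0.1382]
tcp_rot: [[0.992, -0.127, -0.001], [-0.127, -0.992, -0.008], [0.0, 0.008, -1.0]]
force: [-1.6, -5.8, 0.0]
opening: 0.42
```

```bash
cat >> look.py <<'E'
a=a.astype(int)
g=a[185:216,263:273,2].mean(1); d=np.diff(g); i=d[:22].argmax(); q=d[i-1:i+2]; sub=i+(q[2]-q[0])/(2*(2*q[1]-q[0]-q[2]))
print("jaw row",round(185+sub,2),"head mm",round((185+sub-192.15)/.258,1))
print("squeezed-based post s",round(float((s["position"]+[0,0,0])@U-s["opening"]*.0435+.008)*1000,1))
E
python3 look.py 10
```

```text
10.4 [ 0.56328705 -0.09137294  0.13821645] [-1.70846103 -5.47739153 -0.62365141] 0.4161486325267911
jaw row 199.97 head mm 30.3
squeezed-based post s -29.2
```

View pics/s10z.png

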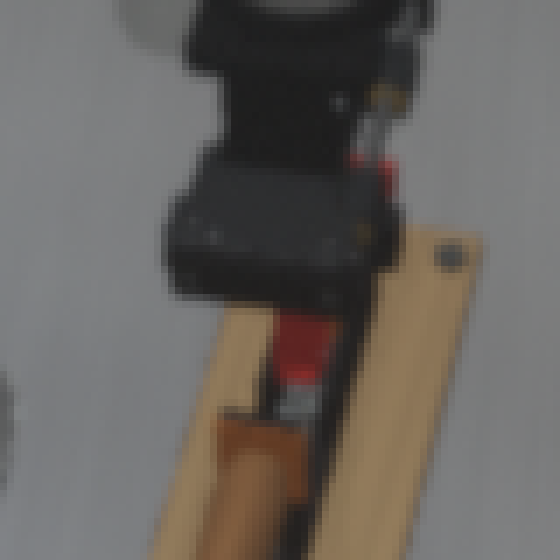

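>>> {"op": "carry_out", "data": {"targets": [[0,-0.01,0,0,0,0],[0,-0.03,0,0,0,0],[0,-0.05,0,0,0,0],[0,-0.058,0,0,0,0],[0,-0.058,0,0,0,0]], "jaw": 0.5}}

```text
time_s: 11.02
position: [0.5648, -0.0793, 0.1382]
tcp_rot: [[0.992, -0.126, -0.0], [-0.126, -0.992, -0.007], [0.001, 0.007, -1.0]]
force: [0.3, -0.2, -0.5]
opening: 0.747
```

>>> {"op": "carry_out", "data": {"targets": [[0,0,0,0,0,0],[0,0,0,0,0,0],[0,0,0,0,0,0],[0,0,0,0,0,0]], "jaw": 0.2}}

```text
time_s: 11.52
position: [0.5646, -0.0823, 0.1382]
tcp_rot: [[0.992, -0.126, -0.001], [-0.126, -0.992, -0.012], [0.0, 0.012, -1.0]]
force: [-2.6, -10.0, -0.6]
opening: 0.601
```

```bash
python3 look.py 11
```

```text
11.575 [ 0.56454798 -0.0823158   0.13821816] [-1.87206123 -9.52228422 -1.55947098] 0.600753687718989
jaw row 185.75 head mm -24.8
squeezed-based post s -28.1
```

>>> {"op": "carry_out", "data": {"targets": [[0,0.01,0,0,0,0],[0,0.01,0,0,0,0]], "jaw": 0.1}}

```text
time_s: 11.82
position: [0.5643, -0.0844, 0.1385]
tcp_rot: [[0.992, -0.126, -0.001], [-0.126, -0.992, -0.011], [0.0, 0.011, -1.0]]
force: [-0.7, -1.8, 2.2]
opening: 0.556
```

>>> {"op": "carry_out", "data": {"targets": [[0,0,0,0,0,0],[0,0,0,0,0,0]], "jaw": 0.04}}

```text
time_s: 12.08
position: [0.5642, -0.0846, 0.1385]
tcp_rot: [[0.992, -0.126, -0.001], [-0.126, -0.992, -0.012], [0.0, 0.012, -1.0]]
force: [-1.2, -2.3, 1.2]
opening: 0.526
```

>>> {"op": "carry_out", "data": {"targets": [[0,0,0,0,0,0],[0,0,0,0,0,0]]}}

```text
time_s: 12.32
position: [0.5642, -0.0845, 0.1385]
tcp_rot: [[0.992, -0.126, -0.001], [-0.126, -0.992, -0.012], [0.0, 0.012, -1.0]]
force: [-0.0, -2.5, 0.9]
opening: 0.524
```

```bash
python3 look.py 12
```

```text
12.375 [ 0.5642201  -0.08456345  0.13849243] [-0.27827914 -1.96944761  1.29318058] 0.5261348941268856Traceback (most recent call last):
  File "look.py", line 8, in <module>
    g=a[185:216,263:273,2].mean(1); d=np.diff(g); i=d[:22].argmax(); q=d[i-1:i+2]; sub=i+(q[2]-q[0])/(2*(2*q[1]-q[0]-q[2]))
                                                                                          ~^^^
IndexError: index 2 is out of bounds for axis 0 with size 0
```

View pics/s12z.png

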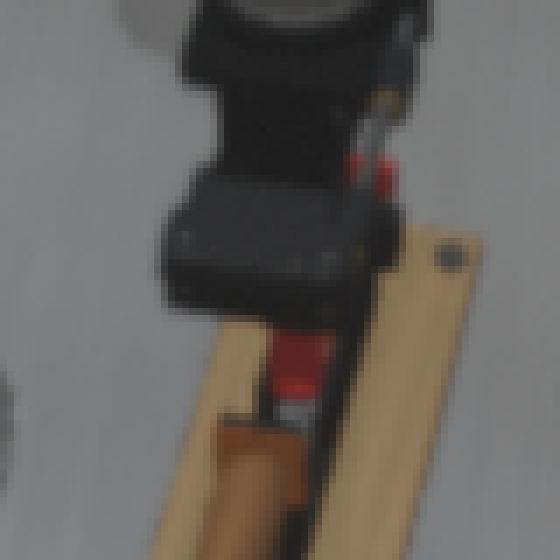

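>>> {"op": "carry_out", "data": {"targets": [[0,0,0,0,0,0],[0,0,0,0,0,0]], "jaw": 0.0}}

```text
time_s: 12.62
position: [0.5642, -0.0846, 0.1385]
tcp_rot: [[0.992, -0.126, -0.001], [-0.126, -0.992, -0.012], [0.0, 0.012, -1.0]]
force: [-1.5, -2.7, 1.3]
opening: 0.505
```

>>> {"op": "carry_out", "data": {"targets": [[0,0,0,0,0,0],[0,0,0,0,0,0]], "jaw": -0.04}}

```text
time_s: 12.88
position: [0.5642, -0.0846, 0.1385]
tcp_rot: [[0.992, -0.126, -0.001], [-0.126, -0.992, -0.012], [0.0, 0.012, -1.0]]
force: [-0.8, -2.4, 1.1]
opening: 0.476
```

>>> {"op": "carry_out", "data": {"targets": [[0,0,0,0,0,0],[0,0,0,0,0,0]], "jaw": -0.08}}

```text
time_s: 13.12
position: [0.5642, -0.0847, 0.1385]
tcp_rot: [[0.992, -0.126, -0.001], [-0.126, -0.992, -0.012], [0.0, 0.012, -1.0]]
force: [-1.5, -3.2, -0.1]
opening: 0.465
```

```bash
sed -i 's/d\[:22\].argmax()/10+d[10:24].argmax()/' look.py; python3 look.py 13
```

```text
13.175 [ 0.56421442 -0.0847425   0.13850249] [-1.5917452  -2.15425451  2.08827889] 0.4642347701417689
jaw row 201.23 head mm 35.2
squeezed-based post s -24.6
```

View pics/s13z.png

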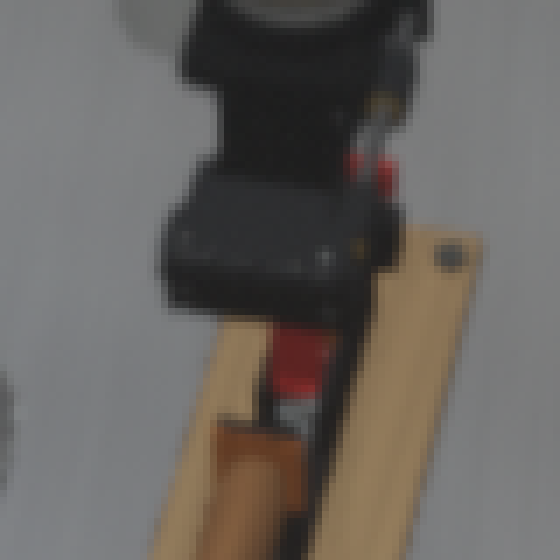

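The head is at about 35 mm by both measures. I'll finish this stroke; home is still about 13 mm off.

>>> {"op": "carry_out", "data": {"targets": [[0,0,0,0,0,0],[0,0,0,0,0,0]], "jaw": -0.12}}

```text
time_s: 13.42
position: [0.5642, -0.0848, 0.1385]
tcp_rot: [[0.992, -0.126, -0.001], [-0.126, -0.992, -0.012], [0.0, 0.013, -1.0]]
force: [-1.1, -3.3, 1.8]
opening: 0.447
```

>>> {"op": "carry_out", "data": {"targets": [[0,0,0,0,0,0],[0,0,0,0,0,0]], "jaw": -0.165}}

```text
time_s: 13.68
position: [0.5642, -0.0849, 0.1385]
tcp_rot: [[0.992, -0.126, -0.001], [-0.126, -0.992, -0.013], [0.0, 0.013, -1.0]]
force: [-1.7, -3.3, 1.7]
opening: 0.422
```

>>> {"op": "carry_out", "data": {"targets": [[0,0,0,0,0,0],[0,0,0,0,0,0]]}}

```text
time_s: 13.92
position: [0.5642, -0.0849, 0.1385]
tcp_rot: [[0.992, -0.126, -0.001], [-0.126, -0.992, -0.013], [0.0, 0.013, -1.0]]
force: [-1.4, -1.8, 1.7]
opening: 0.421
```

```bash
python3 look.py 14
```

```text
13.975 [ 0.56420048 -0.08488844  0.13852322] [-0.94222445 -3.29201713  1.43955939] 0.42579906453279126
jaw row 201.73 head mm 37.1
squeezed-based post s -23.1
```

View pics/s14z.png

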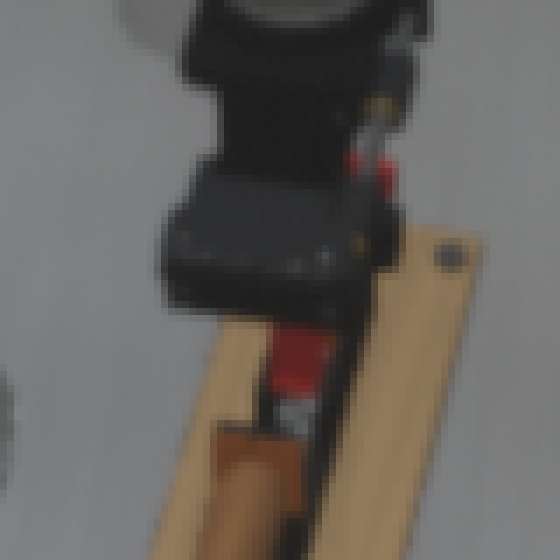

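Run:
```python
import cv2,numpy as np
L=[]
for k in (0,10,14):
    a=cv2.imread(f"pics/side{k}.png")[205:245,248:278]
    L.append(cv2.resize(a,None,fx=8,fy=8,interpolation=3))
cv2.imwrite("pics/ferr.png",np.hstack(L))
```

```text
(no output)
```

View pics/ferr.png

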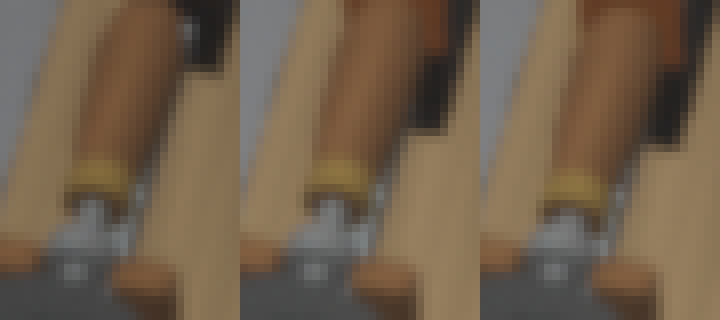

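The brass ferrule has moved toward the collar (crop row ~175 → ~190, about 5 mm), so the handle is being pressed on and there's visible gap left. I'll add ferrule tracking and start the next stroke.

```bash
cat > ferr.py <<'E'
import cv2,numpy as np,sys
from h import *
post=np.array([.5577,-.137,.1])
def frow(f):
    a=cv2.imread(f).astype(float)
    hsv=cv2.cvtColor(a.astype(np.uint8),cv2.COLOR_BGR2HSV)
    # profile along the projected axle line (z .112)
    S=np.arange(.18,.27,.0005); P=post[None]+U[None]*S[:,None]+[0,0,.010]
    uv=proj("side",P).astype(np.float32)
    yel=(a[:,:,1]-a[:,:,0])- .55*(a[:,:,2]-a[:,:,0]) # yellow vs brown
    prof=np.mean([cv2.remap(yel.astype(np.float32),uv[:,0][None]+d,uv[:,1][None],1)[0] for d in(-2,-1,0,1)],0)
    i=prof.argmax(); w=np.clip(prof-prof.max()*.6,0,None); w[abs(S-S[i])>.012]=0
    return (w*S).sum()/w.sum()*1000
for f in sys.argv[1:]: print(f,round(frow(f"pics/side{f}.png"),2))
E
python3 ferr.py 0 2 5 7 9 10 11 12 13 14
```

```text
0 222.62
2 222.31
5 222.31
7 222.45
9 222.45
10 222.45
11 222.41
12 224.24
13 226.39
14 228.48
```

>>> {"op": "carry_out", "data": {"targets": [[0,-0.01,0,0,0,0],[0,-0.03,0,0,0,0],[0,-0.045,0,0,0,0],[0,-0.055,0,0,0,0],[0,-0.055,0,0,0,0]], "jaw": 0.5}}

```text
time_s: 14.6
position: [0.5657, -0.0735, 0.1384]
tcp_rot: [[0.992, -0.125, -0.001], [-0.125, -0.992, -0.013], [0.0, 0.013, -1.0]]
force: [0.2, 0.3, -0.1]
opening: 0.743
```

>>> {"op": "carry_out", "data": {"targets": [[0,0,0,0,0,0],[0,0,0,0,0,0],[0,0.01,0,0,0,0],[0,0.01,0,0,0,0]], "jaw": 0.2}}

```text
time_s: 15.1
position: [0.5654, -0.077, 0.1385]
tcp_rot: [[0.992, -0.125, -0.001], [-0.125, -0.992, -0.015], [0.001, 0.015, -1.0]]
force: [-1.4, -6.9, -0.2]
opening: 0.607
```

```bash
python3 look.py 15; python3 ferr.py 15
```

```text
15.15 [ 0.56536147 -0.07702251  0.13846667] [-0.94958231 -7.16603658 -0.688089  ] 0.601863109939177
jaw row 201.71 head mm 37.1
squeezed-based post s -22.8
15 228.47
```

>>> {"op": "carry_out", "data": {"targets": [[0,0.01,0,0,0,0],[0,0.01,0,0,0,0],[0,0.01,0,0,0,0]], "jaw": 0.08}}

```text
time_s: 15.52
position: [0.5652, -0.0787, 0.1386]
tcp_rot: [[0.992, -0.125, -0.001], [-0.125, -0.992, -0.014], [0.001, 0.014, -1.0]]
force: [-0.1, -0.0, 1.9]
opening: 0.544
```

```bash
python3 look.py 16; python3 ferr.py 16
```

```text
15.575 [ 0.56516145 -0.07868838  0.13864732] [-1.71292248 -0.18400739  2.19131808] 0.5475351319632886
jaw row 201.88 head mm 37.7
squeezed-based post s -22.1
16 229.02
```

>>> {"op": "carry_out", "data": {"targets": [[0,0,0,0,0,0],[0,0,0,0,0,0]], "jaw": 0.05}}

```text
time_s: 15.82
position: [0.5651, -0.0787, 0.1386]
tcp_rot: [[0.992, -0.125, -0.001], [-0.125, -0.992, -0.014], [0.001, 0.015, -1.0]]
force: [-0.9, -0.9, 1.5]
opening: 0.53
```

>>> {"op": "carry_out", "data": {"targets": [[0,0,0,0,0,0],[0,0,0,0,0,0]], "jaw": 0.02}}

```text
time_s: 16.08
position: [0.5651, -0.0787, 0.1386]
tcp_rot: [[0.992, -0.125, -0.001], [-0.125, -0.992, -0.015], [0.001, 0.015, -1.0]]
force: [-0.3, -0.9, 2.0]
opening: 0.516
```

```bash
python3 look.py 17; python3 ferr.py 17
```

```text
16.125 [ 0.56513626 -0.07872125  0.13864725] [ 0.62200588 -1.51836294  1.3986072 ] 0.5127614720656232
jaw row 202.2 head mm 39.0
squeezed-based post s -20.6
17 230.26
```

Run:
```python
import cv2,numpy as np
from h import *
a=cv2.imread("pics/side17.png")[215:250,245:280]
cv2.imwrite("pics/ferr17.png",cv2.resize(a,None,fx=16,fy=16,interpolation=3))
post=np.array([.5577,-.137,.112])
for s in (.22,.23,.235,.24,.245,.25,.26): print(s,((proj("side",post+U*s)[0]-[245,215]+.5)*16).round())
```

```text
0.22 [243. 171.]
0.23 [230. 216.]
0.235 [224. 238.]
0.24 [217. 261.]
0.245 [211. 284.]
0.25 [204. 307.]
0.26 [191. 353.]
```

View pics/ferr17.png

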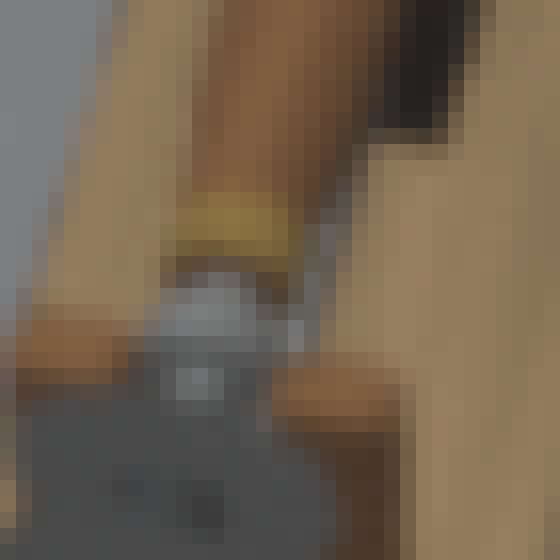

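Remaining gap: ferrule edge at crop row ~258, collar at ~275-285, so roughly 4-6 mm. I'll use smaller steps from here.

>>> {"op": "carry_out", "data": {"targets": [[0,0,0,0,0,0],[0,0,0,0,0,0]], "jaw": 0.0}}

```text
time_s: 16.38
position: [0.5651, -0.0788, 0.1386]
tcp_rot: [[0.992, -0.125, -0.001], [-0.125, -0.992, -0.015], [0.001, 0.015, -1.0]]
force: [-0.4, -0.8, 1.2]
opening: 0.505
```

>>> {"op": "carry_out", "data": {"targets": [[0,0,0,0,0,0],[0,0,0,0,0,0]], "jaw": -0.02}}

```text
time_s: 16.62
position: [0.5652, -0.0788, 0.1387]
tcp_rot: [[0.992, -0.125, -0.001], [-0.125, -0.992, -0.015], [0.001, 0.015, -1.0]]
force: [0.2, -0.6, 1.9]
opening: 0.496
```

>>> {"op": "carry_out", "data": {"targets": [[0,0,0,0,0,0],[0,0,0,0,0,0]], "jaw": -0.04}}

```text
time_s: 16.88
position: [0.5652, -0.0788, 0.1387]
tcp_rot: [[0.992, -0.125, -0.001], [-0.125, -0.992, -0.015], [0.001, 0.015, -1.0]]
force: [-0.6, -1.8, 1.3]
opening: 0.482
```

```bash
python3 look.py 18; python3 ferr.py 18
```

```text
16.925 [ 0.5651225  -0.07875979  0.13863047] [ 0.12094205 -1.2234389   1.58876388] 0.47714569659191375
jaw row 202.72 head mm 41.0
squeezed-based post s -19.1
18 232.0
```

>>> {"op": "carry_out", "data": {"targets": [[0,0,0,0,0,0],[0,0,0,0,0,0]], "jaw": -0.06}}

```text
time_s: 17.18
position: [0.5651, -0.0788, 0.1387]
tcp_rot: [[0.992, -0.125, -0.001], [-0.125, -0.992, -0.015], [0.001, 0.015, -1.0]]
force: [-0.6, -1.6, 1.9]
opening: 0.472
```

>>> {"op": "carry_out", "data": {"targets": [[0,0,0,0,0,0],[0,0,0,0,0,0]], "jaw": -0.08}}

```text
time_s: 17.42
position: [0.5651, -0.0789, 0.1387]
tcp_rot: [[0.992, -0.125, -0.001], [-0.125, -0.992, -0.015], [0.001, 0.015, -1.0]]
force: [-0.7, -1.2, 1.8]
opening: 0.462
```

```bash
python3 look.py 19; python3 ferr.py 19
```

```text
17.475 [ 0.5651225  -0.07890129  0.13865978] [-0.79909209 -1.71013331  1.52227113] 0.4645278018013075
jaw row 202.9 head mm 41.7
squeezed-based post s -18.7
19 232.56
```

>>> {"op": "carry_out", "data": {"targets": [[0,0,0,0,0,0],[0,0,0,0,0,0]], "jaw": -0.1}}

```text
time_s: 17.73
position: [0.5651, -0.0789, 0.1387]
tcp_rot: [[0.992, -0.125, -0.001], [-0.125, -0.992, -0.015], [0.001, 0.015, -1.0]]
force: [-1.3, -1.6, 0.9]
opening: 0.454
```

>>> {"op": "carry_out", "data": {"targets": [[0,0,0,0,0,0],[0,0,0,0,0,0]], "jaw": -0.12}}

```text
time_s: 17.98
position: [0.5651, -0.0789, 0.1387]
tcp_rot: [[0.992, -0.125, -0.001], [-0.125, -0.992, -0.015], [0.001, 0.015, -1.0]]
force: [-0.9, -0.6, 1.7]
opening: 0.443
```

```bash
python3 look.py 20; python3 ferr.py 20
```

```text
18.025 [ 0.56511966 -0.07898616  0.13868455] [-0.61247745 -1.97497292  1.50856922] 0.4393711663577607
jaw row 202.98 head mm 42.0
squeezed-based post s -17.7
20 233.15
```

>>> {"op": "carry_out", "data": {"targets": [[0,0,0,0,0,0],[0,0,0,0,0,0]], "jaw": -0.14}}

```text
time_s: 18.27
position: [0.5651, -0.079, 0.1387]
tcp_rot: [[0.992, -0.125, -0.001], [-0.125, -0.992, -0.015], [0.001, 0.015, -1.0]]
force: [-1.2, -1.5, 1.3]
opening: 0.435
```

>>> {"op": "carry_out", "data": {"targets": [[0,0,0,0,0,0],[0,0,0,0,0,0]], "jaw": -0.16}}

```text
time_s: 18.52
position: [0.5651, -0.079, 0.1387]
tcp_rot: [[0.992, -0.125, -0.001], [-0.125, -0.992, -0.015], [0.001, 0.015, -1.0]]
force: [-0.8, -1.6, 1.9]
opening: 0.425
```

```bash
python3 look.py 21; python3 ferr.py 21
python3 - <<'E'
import cv2
a=cv2.imread("pics/side21.png")[215:250,245:280]
cv2.imwrite("pics/ferr21.png",cv2.resize(a,None,fx=16,fy=16,interpolation=3))
E
```

```text
18.575 [ 0.56511648 -0.07901844  0.13866833] [-1.73270489 -1.304529    0.88581369] 0.42029142596914565
jaw row 203.16 head mm 42.7
squeezed-based post s -16.9
21 233.58
```

View pics/ferr21.png

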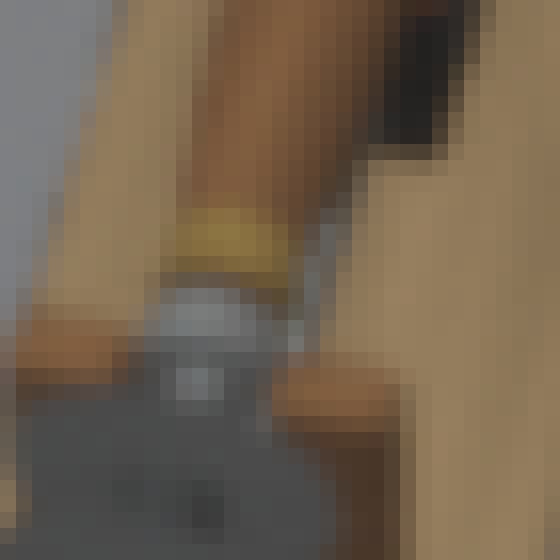

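The gap is nearly closed: ferrule edge at ~272, collar at ~285, head at about 42.7 mm. The next stroke should bring it home, so small steps from the start of drive.

>>> {"op": "carry_out", "data": {"targets": [[0,-0.01,0,0,0,0],[0,-0.03,0,0,0,0],[0,-0.045,0,0,0,0],[0,-0.05,0,0,0,0],[0,-0.05,0,0,0,0]], "jaw": 0.5}}

```text
time_s: 19.2
position: [0.5664, -0.0689, 0.1385]
tcp_rot: [[0.992, -0.124, -0.001], [-0.124, -0.992, -0.015], [0.001, 0.015, -1.0]]
force: [-0.9, -0.4, 1.3]
opening: 0.746
```

>>> {"op": "carry_out", "data": {"targets": [[0,0,0,0,0,0],[0,0,0,0,0,0],[0,0,0,0,0,0],[0,0,0,0,0,0]], "jaw": 0.3}}

```text
time_s: 19.7
position: [0.5665, -0.0694, 0.1387]
tcp_rot: [[0.992, -0.124, -0.001], [-0.124, -0.992, -0.016], [0.001, 0.016, -1.0]]
force: [-1.3, -0.6, 0.7]
opening: 0.647
```

```bash
python3 look.py 22; python3 ferr.py 22
```

```text
19.75 [ 0.56648884 -0.06935592  0.13864425] [-1.67550923 -1.16992504  0.50456345] 0.6521466924487349
jaw row 203.08 head mm 42.4
squeezed-based post s -17.2
22 233.93
```

>>> {"op": "carry_out", "data": {"targets": [[0,0,0,0,0,0],[0,0,0,0,0,0]], "jaw": 0.28}}

```text
time_s: 20.0
position: [0.5664, -0.0697, 0.1386]
tcp_rot: [[0.992, -0.124, -0.001], [-0.124, -0.992, -0.016], [0.001, 0.016, -1.0]]
force: [0.5, -3.3, 0.1]
opening: 0.645
```

>>> {"op": "carry_out", "data": {"targets": [[0,0,0,0,0,0],[0,0,0,0,0,0]], "jaw": 0.26}}

```text
time_s: 20.25
position: [0.5664, -0.0701, 0.1386]
tcp_rot: [[0.992, -0.124, -0.001], [-0.124, -0.992, -0.017], [0.001, 0.017, -1.0]]
force: [-1.5, -3.3, -0.7]
opening: 0.631
```

>>> {"op": "carry_out", "data": {"targets": [[0,0,0,0,0,0],[0,0,0,0,0,0]], "jaw": 0.24}}

```text
time_s: 20.5
position: [0.5663, -0.0705, 0.1386]
tcp_rot: [[0.992, -0.124, -0.001], [-0.124, -0.992, -0.018], [0.001, 0.018, -1.0]]
force: [-0.7, -4.8, 0.3]
opening: 0.623
```

```bash
python3 look.py 23; python3 ferr.py 23
```

```text
20.55 [ 0.56634623 -0.07052445  0.13862629] [-1.55784993 -5.20747834  0.21242663] 0.6208689700566562
jaw row 203.12 head mm 42.5
squeezed-based post s -17.0
23 233.71
```

>>> {"op": "carry_out", "data": {"targets": [[0,0,0,0,0,0],[0,0,0,0,0,0]], "jaw": 0.22}}

```text
time_s: 20.8
position: [0.5663, -0.0709, 0.1386]
tcp_rot: [[0.992, -0.124, -0.002], [-0.124, -0.992, -0.018], [0.001, 0.018, -1.0]]
force: [-1.5, -5.5, 0.4]
opening: 0.615
```

>>> {"op": "carry_out", "data": {"targets": [[0,0,0,0,0,0],[0,0,0,0,0,0]], "jaw": 0.2}}

```text
time_s: 21.05
position: [0.5662, -0.0714, 0.1386]
tcp_rot: [[0.992, -0.124, -0.002], [-0.124, -0.992, -0.019], [0.001, 0.019, -1.0]]
force: [-0.5, -5.4, 1.3]
opening: 0.603
```

```bash
python3 look.py 24; python3 ferr.py 24
```

```text
21.1 [ 0.56622001 -0.07136622  0.13859998] [-1.69639032 -5.89117451  0.33786666] 0.6013279878208296
jaw row 203.12 head mm 42.5
squeezed-based post s -17.0
24 233.81
```

>>> {"op": "carry_out", "data": {"targets": [[0,0.007,0,0,0,0],[0,0.007,0,0,0,0]], "jaw": 0.175}}

```text
time_s: 21.35
position: [0.5661, -0.072, 0.1387]
tcp_rot: [[0.992, -0.124, -0.001], [-0.124, -0.992, -0.018], [0.001, 0.018, -1.0]]
force: [-0.0, -0.6, 1.0]
opening: 0.593
```

>>> {"op": "carry_out", "data": {"targets": [[0,0.005,0,0,0,0],[0,0.005,0,0,0,0]], "jaw": 0.15}}

```text
time_s: 21.6
position: [0.5661, -0.0724, 0.1387]
tcp_rot: [[0.992, -0.124, -0.001], [-0.124, -0.992, -0.017], [0.001, 0.017, -1.0]]
force: [-0.2, 0.8, 1.3]
opening: 0.576
```

>>> {"op": "carry_out", "data": {"targets": [[0,0.003,0,0,0,0],[0,0.003,0,0,0,0]], "jaw": 0.13}}

```text
time_s: 21.85
position: [0.566, -0.0727, 0.1388]
tcp_rot: [[0.992, -0.125, -0.001], [-0.125, -0.992, -0.016], [0.001, 0.016, -1.0]]
force: [-0.8, 1.9, 2.5]
opening: 0.571
```

```bash
python3 look.py 25; python3 ferr.py 25
```

```text
21.9 [ 0.56603837 -0.07272705  0.13881628] [0.80714217 2.24156466 1.96037699] 0.5667075006629816
jaw row 203.29 head mm 43.2
squeezed-based post s -16.9
25 234.07
```

>>> {"op": "carry_out", "data": {"targets": [[0,0,0,0,0,0],[0,0,0,0,0,0]], "jaw": 0.115}}

```text
time_s: 22.15
position: [0.566, -0.0727, 0.1388]
tcp_rot: [[0.992, -0.125, -0.001], [-0.125, -0.992, -0.016], [0.001, 0.016, -1.0]]
force: [0.1, 0.1, 2.8]
opening: 0.557
```

>>> {"op": "carry_out", "data": {"targets": [[0,0,0,0,0,0],[0,0,0,0,0,0]], "jaw": 0.1}}

```text
time_s: 22.4
position: [0.566, -0.0727, 0.1389]
tcp_rot: [[0.992, -0.125, -0.001], [-0.125, -0.992, -0.016], [0.001, 0.016, -1.0]]
force: [-0.8, -0.0, 2.8]
opening: 0.555
```

>>> {"op": "carry_out", "data": {"targets": [[0,0,0,0,0,0],[0,0,0,0,0,0]], "jaw": 0.085}}

```text
time_s: 22.65
position: [0.566, -0.0728, 0.1388]
tcp_rot: [[0.992, -0.125, -0.001], [-0.125, -0.992, -0.016], [0.001, 0.016, -1.0]]
force: [-0.1, -0.1, 2.1]
opening: 0.55
```

```bash
python3 look.py 26; python3 ferr.py 26
```

```text
22.7 [ 0.56604576 -0.07278306  0.13886413] [0.11712837 1.33006545 1.81989995] 0.5421161504414831
jaw row 203.35 head mm 43.4
squeezed-based post s -15.9
26 235.22
```

>>> {"op": "carry_out", "data": {"targets": [[0,0,0,0,0,0],[0,0,0,0,0,0]], "jaw": 0.07}}

```text
time_s: 22.95
position: [0.566, -0.0728, 0.1389]
tcp_rot: [[0.992, -0.125, -0.001], [-0.125, -0.992, -0.016], [0.001, 0.016, -1.0]]
force: [0.8, -0.2, 2.6]
opening: 0.54
```

>>> {"op": "carry_out", "data": {"targets": [[0,0,0,0,0,0],[0,0,0,0,0,0]], "jaw": 0.055}}

```text
time_s: 23.2
position: [0.566, -0.0728, 0.1389]
tcp_rot: [[0.992, -0.125, -0.001], [-0.125, -0.992, -0.016], [0.001, 0.016, -1.0]]
force: [-0.5, 0.6, 2.2]
opening: 0.533
```

```bash
python3 look.py 27; python3 ferr.py 27
```

```text
23.25 [ 0.56603529 -0.07283878  0.13888456] [-0.1028405   1.24856973  2.01347375] 0.5265522105114733
jaw row 203.6 head mm 44.4
squeezed-based post s -15.3
27 235.69
```

>>> {"op": "carry_out", "data": {"targets": [[0,0,0,0,0,0],[0,0,0,0,0,0]], "jaw": 0.04}}

```text
time_s: 23.5
position: [0.566, -0.0728, 0.1389]
tcp_rot: [[0.992, -0.125, -0.001], [-0.125, -0.992, -0.016], [0.001, 0.016, -1.0]]
force: [-0.6, 0.6, 2.7]
opening: 0.524
```

>>> {"op": "carry_out", "data": {"targets": [[0,0,0,0,0,0],[0,0,0,0,0,0]], "jaw": 0.025}}

```text
time_s: 23.75
position: [0.566, -0.0728, 0.1389]
tcp_rot: [[0.992, -0.125, -0.001], [-0.125, -0.992, -0.016], [0.001, 0.016, -1.0]]
force: [0.0, 0.1, 1.3]
opening: 0.518
```

```bash
python3 look.py 28; python3 ferr.py 28
python3 - <<'E'
import cv2
a=cv2.imread("pics/side28.png")[215:250,245:280]
cv2.imwrite("pics/ferr28.png",cv2.resize(a,None,fx=16,fy=16,interpolation=3))
E
```

```text
23.8 [ 0.56602777 -0.07284494  0.13888711] [-0.05908419  0.51374449  1.93052286] 0.516391292679226
jaw row 203.79 head mm 45.1
squeezed-based post s -14.8
28 236.05
```

View pics/ferr28.png

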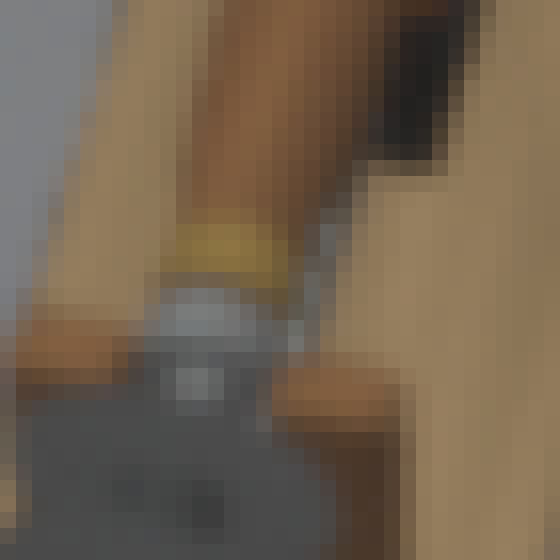

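>>> {"op": "carry_out", "data": {"targets": [[0,0,0,0,0,0],[0,0,0,0,0,0]], "jaw": 0.015}}

```text
time_s: 24.05
position: [0.566, -0.0729, 0.1389]
tcp_rot: [[0.992, -0.125, -0.001], [-0.125, -0.992, -0.016], [0.001, 0.016, -1.0]]
force: [0.1, 0.4, 3.0]
opening: 0.511
```

>>> {"op": "carry_out", "data": {"targets": [[0,0,0,0,0,0],[0,0,0,0,0,0]], "jaw": 0.005}}

```text
time_s: 24.3
position: [0.566, -0.0729, 0.1389]
tcp_rot: [[0.992, -0.125, -0.001], [-0.125, -0.992, -0.016], [0.001, 0.016, -1.0]]
force: [-0.7, 0.2, 2.7]
opening: 0.509
```

>>> {"op": "carry_out", "data": {"targets": [[0,0,0,0,0,0],[0,0,0,0,0,0]], "jaw": -0.005}}

```text
time_s: 24.55
position: [0.566, -0.0729, 0.1389]
tcp_rot: [[0.992, -0.125, -0.001], [-0.125, -0.992, -0.016], [0.001, 0.016, -1.0]]
force: [-1.0, 0.0, 2.3]
opening: 0.506
```

>>> {"op": "carry_out", "data": {"targets": [[0,0,0,0,0,0],[0,0,0,0,0,0]], "jaw": -0.015}}

```text
time_s: 24.8
position: [0.566, -0.0729, 0.1389]
tcp_rot: [[0.992, -0.125, -0.001], [-0.125, -0.992, -0.016], [0.001, 0.016, -1.0]]
force: [-1.0, 0.5, 3.2]
opening: 0.495
```

```bash
python3 look.py 29; python3 ferr.py 29
```

```text
24.85 [ 0.56604609 -0.07290079  0.13888715] [ 0.14453906 -0.18440353  2.46299567] 0.49643302592247124
jaw row 204.11 head mm 46.4
squeezed-based post s -14.0
29 236.83
```

>>> {"op": "carry_out", "data": {"targets": [[0,0,0,0,0,0],[0,0,0,0,0,0]], "jaw": -0.025}}

```text
time_s: 25.1
position: [0.566, -0.0729, 0.1389]
tcp_rot: [[0.992, -0.125, -0.001], [-0.125, -0.992, -0.016], [0.001, 0.016, -1.0]]
force: [-0.1, -0.3, 2.1]
opening: 0.489
```

>>> {"op": "carry_out", "data": {"targets": [[0,0,0,0,0,0],[0,0,0,0,0,0]], "jaw": -0.035}}

```text
time_s: 25.35
position: [0.566, -0.0729, 0.1389]
tcp_rot: [[0.992, -0.124, -0.001], [-0.124, -0.992, -0.016], [0.001, 0.017, -1.0]]
force: [-0.4, -0.2, 2.8]
opening: 0.486
```

>>> {"op": "carry_out", "data": {"targets": [[0,0,0,0,0,0],[0,0,0,0,0,0]], "jaw": -0.045}}

```text
time_s: 25.6
position: [0.566, -0.0729, 0.1389]
tcp_rot: [[0.992, -0.124, -0.001], [-0.124, -0.992, -0.017], [0.001, 0.017, -1.0]]
force: [-0.3, -0.0, 2.4]
opening: 0.479
```

```bash
python3 look.py 30; python3 ferr.py 30
```

```text
25.65 [ 0.56601966 -0.07290133  0.13887558] [-0.47849764  0.61893     1.69954972] 0.47595643940045596
jaw row 204.47 head mm 47.7
squeezed-based post s -13.1
30 237.19
```

>>> {"op": "carry_out", "data": {"targets": [[0,0,0,0,0,0],[0,0,0,0,0,0]], "jaw": -0.055}}

```text
time_s: 25.9
position: [0.566, -0.0729, 0.1389]
tcp_rot: [[0.992, -0.124, -0.001], [-0.124, -0.992, -0.017], [0.001, 0.017, -1.0]]
force: [-0.1, 1.0, 1.3]
opening: 0.477
```

>>> {"op": "carry_out", "data": {"targets": [[0,0,0,0,0,0],[0,0,0,0,0,0]], "jaw": -0.065}}

```text
time_s: 26.15
position: [0.566, -0.0731, 0.1389]
tcp_rot: [[0.992, -0.124, -0.001], [-0.124, -0.992, -0.017], [0.001, 0.017, -1.0]]
force: [-1.3, -0.1, 2.0]
opening: 0.472
```

```bash
python3 look.py 31; python3 ferr.py 31
```

```text
26.2 [ 0.56603445 -0.07304543  0.13892378] [-1.27990908 -0.52300746  1.58705681] 0.470030093717508
jaw row 204.26 head mm 47.0
squeezed-based post s -13.0
31 237.28
```

>>> {"op": "carry_out", "data": {"targets": [[0,0,0,0,0,0],[0,0,0,0,0,0]], "jaw": -0.075}}

```text
time_s: 26.45
position: [0.566, -0.0732, 0.1389]
tcp_rot: [[0.992, -0.124, -0.001], [-0.125, -0.992, -0.017], [0.001, 0.017, -1.0]]
force: [-0.9, -1.8, 2.4]
opening: 0.468
```

```bash
python3 look.py 32; python3 ferr.py 32;python3 - <<'E'
import cv2
a=cv2.imread("pics/side32.png")[215:250,245:280]
cv2.imwrite("pics/ferr32.png",cv2.resize(a,None,fx=16,fy=16,interpolation=3))
E
```

```text
26.5 [ 0.56599344 -0.07319996  0.13893489] [-1.38925075 -1.13073883  2.64771584] 0.46422284609018327
jaw row 204.29 head mm 47.1
squeezed-based post s -12.9
32 237.36
```

View pics/ferr32.png

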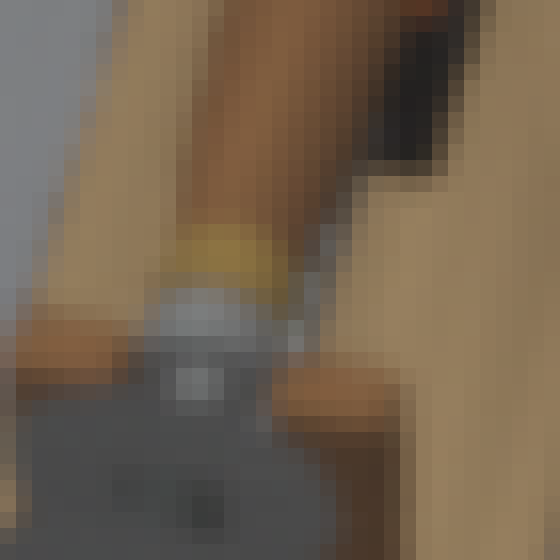

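The ferrule now touches the collar in the picture. Head and ferrule have stopped (s −13.1/−13.0/−12.9, ferrule 237.2/237.3/237.4) while the squeeze went on. One small confirming step.

>>> {"op": "carry_out", "data": {"targets": [[0,0,0,0,0,0],[0,0,0,0,0,0]], "jaw": -0.083}}

```text
time_s: 26.75
position: [0.566, -0.0733, 0.1389]
tcp_rot: [[0.992, -0.124, -0.001], [-0.124, -0.992, -0.017], [0.001, 0.017, -1.0]]
force: [0.2, -1.9, 2.3]
opening: 0.462
```

```bash
python3 look.py 33; python3 look.py 34; python3 ferr.py 33 34; python3 - <<'E'
E
```

```text
26.8 [ 0.5659696  -0.0733198   0.13890221] [-0.56687815 -1.61678107  2.5094302 ] 0.4609646774356575
jaw row 204.33 head mm 47.2
squeezed-based post s -12.9
26.85 [ 0.56598805 -0.07333824  0.13889287] [-1.26707872 -1.72119452  2.12489991] 0.4603356294954084
jaw row 204.32 head mm 47.2
squeezed-based post s -12.9
33 237.4
34 237.34
```

The handle is home: head and ferrule stay fixed while the trigger only gives slightly. Next I'll let go of the trigger, lift and straighten the tool, then reposition over lever and post.

>>> {"op": "carry_out", "data": {"targets": [[0,-0.01,0,0,0,0],[0,-0.03,0,0,0,0],[0,-0.045,0,0,0,0],[0,-0.05,0,0,0,0],[0,-0.05,0,0,0,0]], "jaw": 0.55}}

```text
time_s: 27.48
position: [0.5673, -0.0632, 0.1387]
tcp_rot: [[0.992, -0.124, -0.001], [-0.124, -0.992, -0.017], [0.001, 0.017, -1.0]]
force: [0.2, 0.3, 0.3]
opening: 0.77
```

Run:
```python
from h import *
s=bot.read_state()["position"]
# post now: s=-12.9mm along U
x0=np.array([.5577,-.137,0]); 
P=x0+U*((-.0129)-x0@U)
print("post",P)
print(row([s[0],s[1],.2]))
C=P-U*.0135; C[2]=.2; print(C,row(C));
```

```text
post [ 0.56432493 -0.08525253  0.        ]
[ 3.000e-04  5.300e-03 -3.064e-01  1.100e-02 -6.000e-04  1.900e-03]
[ 0.56261059 -0.09864324  0.2       ] [-0.0009  0.1839 -0.3033  0.011  -0.0006  0.0019]
```

>>> {"op": "carry_out", "data": {"targets": [[0,0.005,-0.15,0.011,0,0],[0,0.005,-0.305,0.011,0,0],[0,0.1,-0.305,0.011,0,0],[0,0.184,-0.305,0.011,0,0],[0,0.184,-0.305,0.011,0,0]], "jaw": 0.34}}

```text
time_s: 28.1
position: [0.562, -0.1003, 0.1992]
tcp_rot: [[0.992, -0.127, -0.001], [-0.127, -0.992, 0.001], [-0.001, -0.0, -1.0]]
force: [-1.1, -0.4, 1.3]
opening: 0.671
```

```bash
python3 look.py 35; python3 ferr.py 35
python3 - <<'E'
from h import *
C=np.array([ 0.5626,-0.0986,.116]); print(row(C))
E
```

```text
28.15 [ 0.5619497  -0.09948131  0.1991378 ] [ 0.35733692  0.11731543 -0.40055138] 0.6734070438966443
jaw row 204.36 head mm 47.3
squeezed-based post s -48.6
35 237.37
[ 0.0033 -0.0044  0.4157 -0.0006  0.0009  0.0005]
```

View pics/s35z.png

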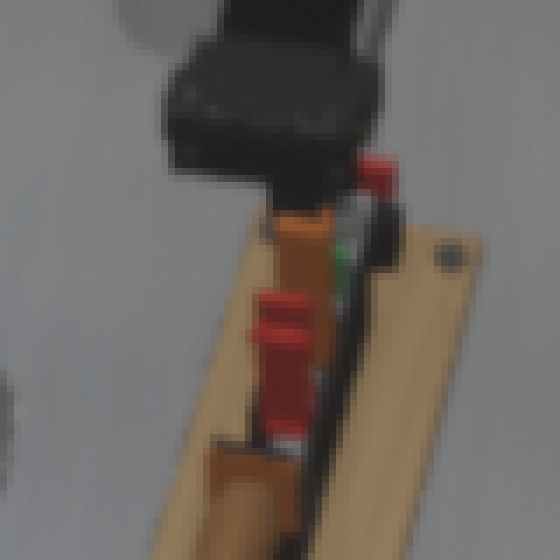

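The front finger, crop (295,195), sits just above and ahead of the orange post at (303,215), and the head stayed where it was. I'll descend around lever and post.

>>> {"op": "carry_out", "data": {"targets": [[0.003,-0.004,0.15,0,0,0],[0.003,-0.004,0.25,0,0,0],[0.003,-0.004,0.33,0,0,0]]}}

```text
time_s: 28.52
position: [0.5618, -0.0982, 0.1314]
tcp_rot: [[0.992, -0.126, -0.003], [-0.126, -0.992, 0.002], [-0.004, -0.002, -1.0]]
force: [-0.6, 0.4, 0.5]
opening: 0.667
```

```bash
python3 look.py 36
python3 - <<'E'
from h import *
C=np.array([ 0.5626,-0.0986,.116]); print(row(C))
E
```

```text
28.575 [ 0.56082695 -0.09788711  0.1297486 ] [ 0.16600296  0.29547937 -1.25706113] 0.6686672566643259
jaw row 204.34 head mm 47.2
squeezed-based post s -47.0
[ 0.0097  0.0026  0.0687 -0.0015  0.0043  0.0005]
```

View pics/s36z.png

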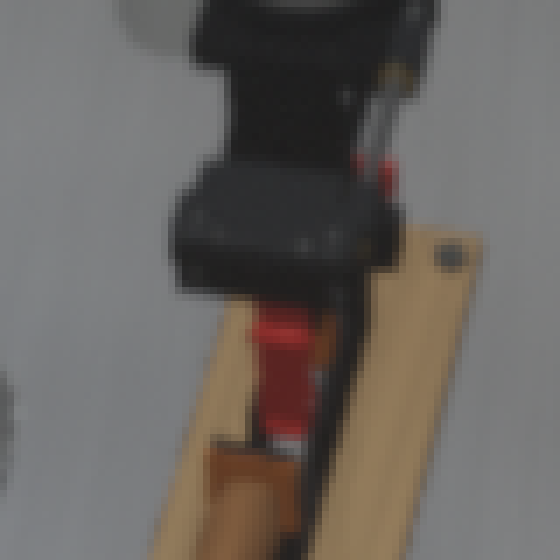

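Nothing touched so far. I'll go the last 14 mm.

>>> {"op": "carry_out", "data": {"targets": [[0.009,0.003,0.035,-0.001,0.004,0],[0.009,0.003,0.066,-0.001,0.004,0],[0.009,0.003,0.066,-0.001,0.004,0]]}}

```text
time_s: 28.95
position: [0.5624, -0.0986, 0.1164]
tcp_rot: [[0.992, -0.126, -0.001], [-0.126, -0.992, 0.001], [-0.001, -0.001, -1.0]]
force: [0.6, 0.5, -0.9]
opening: 0.67
```

>>> {"op": "carry_out", "data": {"targets": [[0,0,0,0,0,0],[0,0,0,0,0,0],[0,0,0,0,0,0]], "jaw": 0.0}}

```text
time_s: 29.32
position: [0.5625, -0.0987, 0.1167]
tcp_rot: [[0.992, -0.126, -0.0], [-0.126, -0.992, 0.001], [-0.0, -0.001, -1.0]]
force: [-0.4, 0.2, -0.2]
opening: 0.513
```

>>> {"op": "carry_out", "data": {"targets": [[0,0,0,0,0,0],[0,0,0,0,0,0],[0,0,0,0,0,0]], "jaw": -0.2}}

```text
time_s: 29.7
position: [0.5629, -0.0961, 0.1167]
tcp_rot: [[0.992, -0.128, 0.001], [-0.128, -0.992, 0.005], [-0.0, -0.005, -1.0]]
force: [3.8, 8.3, -0.1]
opening: 0.409
```

>>> {"op": "carry_out", "data": {"targets": [[0,0,0,0,0,0],[0,0,0,0,0,0],[0,0,0,0,0,0]], "jaw": -0.28}}

```text
time_s: 30.08
position: [0.5631, -0.0941, 0.1167]
tcp_rot: [[0.992, -0.128, 0.001], [-0.128, -0.992, 0.008], [0.0, -0.008, -1.0]]
force: [2.6, 7.6, -0.1]
opening: 0.363
```

>>> {"op": "carry_out", "data": {"targets": [[0,0,0,0,0,0],[0,0,0,0,0,0]], "jaw": -0.32}}

```text
time_s: 30.32
position: [0.5632, -0.0934, 0.1166]
tcp_rot: [[0.992, -0.128, 0.001], [-0.128, -0.992, 0.009], [0.0, -0.009, -1.0]]
force: [1.9, 5.2, -0.1]
opening: 0.346
```

```bash
python3 look.py 37; python3 ferr.py 37
```

```text
30.375 [ 0.56317954 -0.09339493  0.11660969] [ 1.37661332  5.57785235 -0.688741  ] 0.3474145080613448
jaw row 204.11 head mm 46.4
squeezed-based post s -28.2
37 237.46
```

View pics/s37z.png

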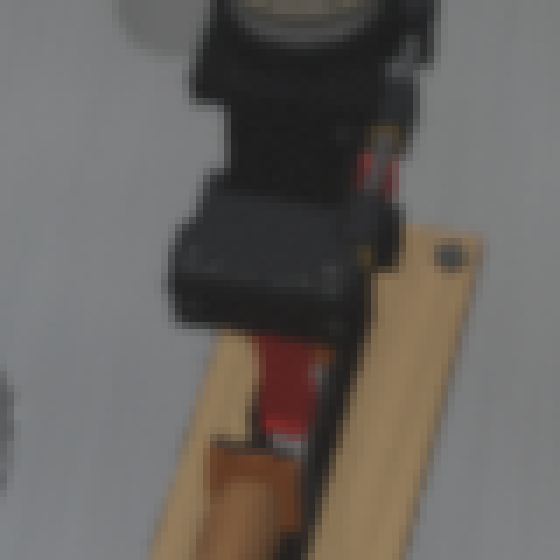

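The lever is squeezed against the post (30 mm over both). I'll firm up the grip and slide back.

>>> {"op": "carry_out", "data": {"targets": [[0,0,0,0,0,0],[0,0,0,0,0,0],[0,0.03,0,0,0,0],[0,0.07,0,0,0,0],[0,0.1,0,0,0,0],[0,0.1,0,0,0,0]], "jaw": -0.37}}

```text
time_s: 31.12
position: [0.5605, -0.1135, 0.1165]
tcp_rot: [[0.992, -0.129, 0.001], [-0.129, -0.992, 0.009], [0.0, -0.009, -1.0]]
force: [0.5, 3.5, 1.6]
opening: 0.346
```

```bash
python3 look.py 38; python3 ferr.py 38
```

```text
31.175 [ 0.56053293 -0.1134922   0.11653413] [0.23383779 2.99771069 0.92865688] 0.34031427953291166
jaw row 198.7 head mm 25.4
squeezed-based post s -48.2
38 237.52
```

View pics/s38z.png

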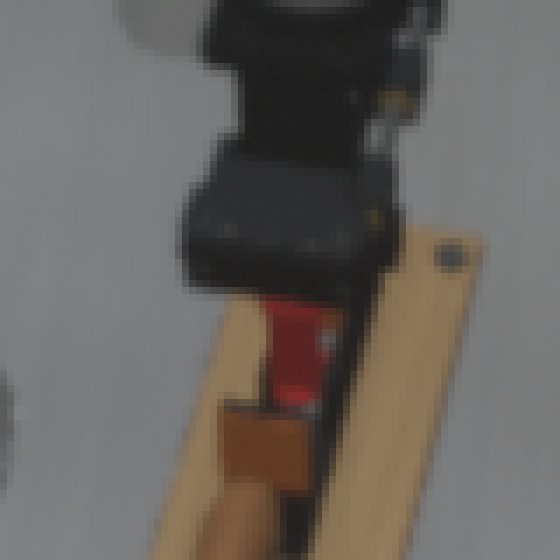

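The head slides freely at about 3 N and the handle stays home (237.5). On to the parked stop.

>>> {"op": "carry_out", "data": {"targets": [[0,0.04,0,0,0,0],[0,0.08,0,0,0,0],[0,0.11,0,0,0,0],[0,0.12,0,0,0,0],[0,0.12,0,0,0,0]]}}

```text
time_s: 31.8
position: [0.5574, -0.138, 0.1165]
tcp_rot: [[0.992, -0.129, 0.001], [-0.129, -0.992, 0.008], [0.0, -0.008, -1.0]]
force: [0.1, 0.7, 2.8]
opening: 0.336
```

>>> {"op": "carry_out", "data": {"targets": [[0,0.01,0,0,0,0],[0,0.015,0,0,0,0],[0,0.015,0,0,0,0]]}}

```text
time_s: 32.17
position: [0.5571, -0.1399, 0.1165]
tcp_rot: [[0.992, -0.129, 0.001], [-0.129, -0.992, 0.009], [0.0, -0.009, -1.0]]
force: [2.0, 6.4, 3.1]
opening: 0.341
```

>>> {"op": "carry_out", "data": {"targets": [[0,0.015,0,0,0,0],[0,0.025,0,0,0,0],[0,0.025,0,0,0,0]]}}

```text
time_s: 32.55
position: [0.557, -0.1402, 0.1164]
tcp_rot: [[0.991, -0.131, 0.002], [-0.131, -0.991, 0.017], [0.0, -0.017, -1.0]]
force: [5.1, 17.3, 3.0]
opening: 0.354
```

>>> {"op": "carry_out", "data": {"targets": [[0,0.015,0,0,0,0],[0,0.025,0,0,0,0],[0,0.025,0,0,0,0]]}}

```text
time_s: 32.92
position: [0.557, -0.1402, 0.1164]
tcp_rot: [[0.991, -0.133, 0.004], [-0.133, -0.991, 0.024], [0.0, -0.024, -1.0]]
force: [4.9, 18.0, 3.2]
opening: 0.35
```

```bash
sed -i 's/10+d\[10:24\].argmax()/4+d[4:24].argmax()/' look.py; python3 look.py 39; python3 ferr.py 39
```

```text
32.975 [ 0.55695015 -0.1401991   0.11638655] [ 5.18858909 17.91229785  3.76349119] 0.35008309538023885
jaw row 205.95 head mm 53.5
squeezed-based post s -75.6
39 237.66
```

View pics/s39z.png

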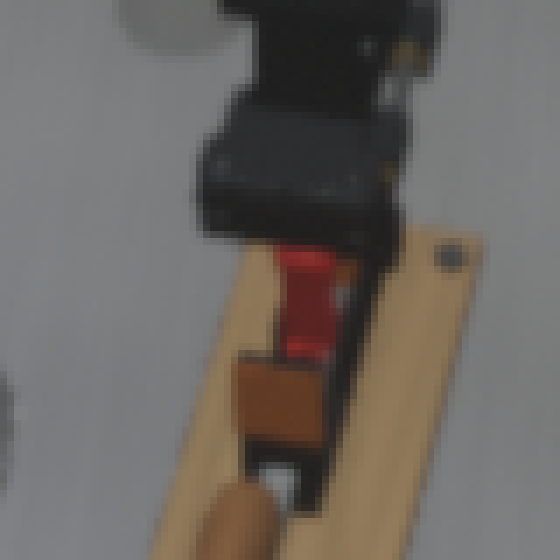

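Hard stop reached: 18 N with no motion, and the jaw at its original rows 355-447. I'll let go, with the gripper opening evenly around lever and post.

>>> {"op": "carry_out", "data": {"targets": [[0,0,0,-0.005,0,0],[0,0.005,0,-0.01,0,0],[0,0.02,0,-0.015,0,0],[0,0.026,0,-0.015,0,0],[0,0.026,0,-0.015,0,0]], "jaw": 0.3}}

```text
time_s: 33.6
position: [0.5562, -0.1458, 0.1161]
tcp_rot: [[0.991, -0.133, 0.0], [-0.133, -0.991, 0.001], [0.0, -0.001, -1.0]]
force: [1.1, -0.6, -0.4]
opening: 0.644
```

```bash
python3 look.py 40
python3 - <<'E'
from h import *
s=bot.read_state()["position"];print(row([s[0],s[1],.3]))
E
```

```text
33.65 [ 0.5561904  -0.14568359  0.11616023] [ 0.01161991 -0.00350017  1.26186448] 0.6449178921249485
jaw row 205.95 head mm 53.5
squeezed-based post s -93.9
[ 2.000e-04 -8.000e-04 -9.192e-01 -6.000e-04 -1.000e-04 -3.900e-03]
```

No contact force. I'll lift straight up, then move aside for a clear view.

>>> {"op": "carry_out", "data": {"targets": [[0,0,-0.1,0,0,0],[0,0,-0.25,0,0,0],[0,0,-0.5,0,0,0],[0,0,-0.8,0,0,0],[0,0,-0.8,0,0,0]]}}

```text
time_s: 34.28
position: [0.5592, -0.1472, 0.2817]
tcp_rot: [[0.991, -0.133, 0.012], [-0.133, -0.991, -0.004], [0.012, 0.003, -1.0]]
force: [0.3, -0.5, 0.1]
opening: 0.649
```

>>> {"op": "carry_out", "data": {"targets": [[-0.2,0.3,0,0,0,0],[-0.4,0.6,0,0,0,0],[-0.6,0.8,0,0,0,0],[-0.6,1.0,0,0,0,0],[-0.6,1.0,0,0,0,0]]}}

```text
time_s: 34.9
position: [0.4121, -0.3325, 0.2799]
tcp_rot: [[0.99, -0.138, 0.011], [-0.138, -0.99, -0.005], [0.012, 0.003, -1.0]]
force: [0.0, 0.8, -0.8]
opening: 0.648
```

```bash
python3 look.py 41; python3 ferr.py 41
python3 - <<'E'
from h import *
b=bot.capture("top");cv2.imwrite("pics/top41.png",b)
b0=cv2.imread("pics/top0.png");a0=cv2.imread("pics/side0.png");a=cv2.imread("pics/side41.png")
t=lambda i:cv2.resize(i[165:250,185:375],None,fx=3,fy=3,interpolation=3)
cv2.imwrite("pics/cmpt.png",np.vstack([t(b0),t(b)]))
z=lambda i:cv2.resize(i[150:250,220:310],None,fx=4,fy=4,interpolation=3)
cv2.imwrite("pics/cmps.png",np.hstack([z(a0),z(a)]))
E
```

```text
34.95 [ 0.41253952 -0.33037923  0.27973872] [0.1746305  0.71310247 0.66778085] 0.6549485863135218
jaw row 205.96 head mm 53.5
squeezed-based post s -295.8
41 237.42
```

View pics/cmpt.png

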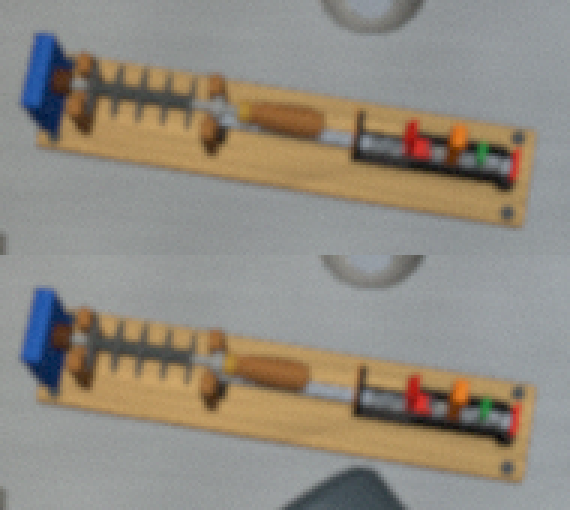

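View pics/cmps.png

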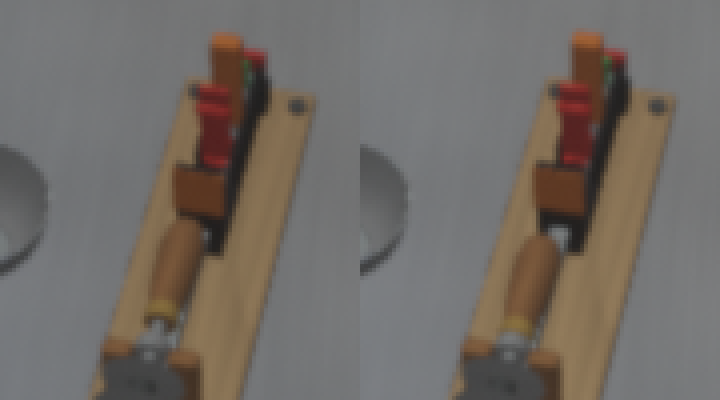

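View pics/top41.png

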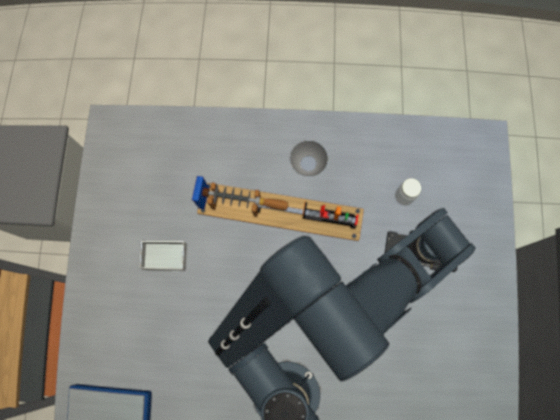

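The head matches its original parked place, the ferrule is flush against the collar, and bowl (309,157), jar (410,190) and tin (163,256) haven't moved. I'll let the arm settle, then hand in.

>>> {"op": "carry_out", "data": {"targets": [[0,0,0,0,0,0],[0,0,0,0,0,0],[0,0,0,0,0,0]]}}

```text
time_s: 35.38
position: [0.4133, -0.3283, 0.2797]
tcp_rot: [[0.991, -0.133, 0.01], [-0.133, -0.991, -0.002], [0.01, 0.0, -1.0]]
force: [-0.3, -0.4, -0.2]
opening: 0.65
```

```bash
python3 -c "
from rig import bot
print(bot.read_state()['time_s'],bot.hand_in())"
```

```text
the job is handed in; nothing more can be done
35.375 None
```

I pumped the red trigger until the jaw had pressed the handle home. I then squeezed the green lever against the post, slid the head back to its stop, let go and moved the arm clear. The job was handed in at 35.4 s.

**Handle:** the tracked ferrule moved about 15 mm and then stopped, at head ≈ 47 mm, while I kept squeezing a little. In the last picture it sits flush against the collar, and it did not shift when the head slid back.

**Head:** it met a hard stop at about 18 N. In the last pictures the clamp looks the same as at the start, so it is parked.

**Bystanders:** the bowl, jar and tin are at the same pixels as at the start, and the wrist read about 0 N.

**Checks that failed or disagreed:**
- **First stroke:** I pulled the trigger with one finger only. It needed 12–15 N and reached about 30 N at the trigger's end stop, before the jaw had touched the handle. I used both fingers after that.
- **Squeeze force:** it could not be measured directly. I kept it low with small gripper steps and watched how far the opening lagged its target, so staying under the crush limit is inferred, not measured.
- **Jaw-edge tracker:** it gave a false reading of 53.5 mm at the parked end. There I went by the picture comparison and the stop force.

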